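Make up two sweet-shop gift baskets

ROBOT

A 6-joint arm with a two-finger parallel gripper is mounted at the origin on the work surface. World frame = base frame: x ahead of the robot, y to its left, z up, the work surface at z = 0. Lengths are in m, angles in rad, forces in N, time in s.
With the tool pointing down it reaches from about 0.3 to 0.75 m from the base axis. Payload 8.5 kg.
Tool frame: the origin (TCP) lies on the centre line of the jaws, within the pads' length; the fingertips stand 11 mm ahead of it and the grasp point (between the pads) lies 8 mm behind it (nose_length is the distance from the TCP to the fingertips, in m); z points along the fingers, y is the direction in which the jaws open and shut (so a half turn about z gives the same grasp; the last joint's range is limited). The gripper opens to 88 mm and grips with 3 to 60 N. Pads are 18 mm wide; open, the fingers measure 123 mm over their backs; the gripper's body (75 mm by 187 mm) begins 45 mm behind the grasp point.
Start: joints at [-1.553, 0.381, 1.297, -0, 1.464, -0.215], TCP at [0.127, -0.535, 0.25] pointing down, gripper open.
Joint ranges: [-3.11, 3.11], [-0.89, 2.33], [0.22, 2.48], [-1.42, 4.56], [0.17, 2.85], [-2.88, 2.88]. Speed limits (rad/s): [2.39, 2.39, 3.14, 3.14, 3.14, 3.14].

INTERFACE

Orientations are given as a 3x3 rotation matrix whose columns are the frame's x, y, z axes.
In Python, from bench import state, capture, calibration, finish_job, boxes_of, nose_length gives the robot as it stands.
- The arm moves only by the tool play_rows, never from a script. Its argument "targets" is a list of rows, each a list of 3 entries, a list of its own where there are three numbers: the finger opening in m, from 0 to 0.0881, then the shift along the tool's x, y, z in m, then the turn, a rotation vector about the tool's x, y, z in degrees. In form: [[grip, [dx, dy, dz], [rx, ry, rz]], ...]. A call has 1 to 8 rows; each row shifts and turns the commanded pose from where the row before left it, along the tool's axes as they then stand; what a row does not reach is not made up. A row lasts 1/12 s, in which the tool goes at most 41.7 mm and 7.16 degrees, less where a joint would pass 70% of its speed; a pose out of reach is approached as far as the arm can. A call is refused whole if a number of a shift passes 0.0417 or a number of a turn 7.16, either way. A call with a gripper value outside its range is refused whole. The fingers move at their own pace and stop on an object; "force" is the grip in N (left out, the last holds). Time passes only in rows, so rows that do not move let the fingers close. It gives the time, the measured TCP pose, the force and the opening at its end, in the units of the state.
- state(): the state, without advancing time (a new reading comes with each control period).
- capture(name): name is "scene" or "top" or "wrist"; returns the picture (480x640x3 uint8, red, green, blue); there is no depth.
- calibration(name): a dict with "intrinsics" (3x3 intrinsics, pixels), "k1" (the pictures are not rectified: a ray, as slopes to the right and down, at radius r is drawn at 1 + k1 r^2 times it, then the intrinsics apply), "extrinsics" (4x4, takes a point from camera to world coordinates); the wrist camera has in their place "T_tool_cam" (4x4, takes a point from camera to tool coordinates, whose origin is the TCP and whose axes are the flange's). Camera axes: x right, y down, z forward; pixel columns grow to the right and rows downward; lengths in m; the calibration is good to about 2 mm. A picture is of the moment at which its call begins: read the wrist's pose just before it. calibration takes no time and is no camera call.
- finish_job(): hands the job in, once; it reports no verdict.
Trained networks look in the newest picture that a camera, given by its name, has taken for a name from the list of things; names that differ only in an ending like _2 or _b are one class to them, and where a whole thing is asked for, a point or a joint stands for the part that bears it (a point fixed in the world has none). Each returns a list of dicts, best first, with "confidence" (0 to 1); they miss things now and then, are a little off and sometimes report something else, mostly with a low value. They report only what shows in the picture. A call takes as long as a camera call. They do not tell look-alikes from the thing itself.
- boxes_of(camera, target): "box" ([left, top, right, bottom] in pixels, round what is visible of it).
The state is a dict: "t": time; "joint_positions": joint angles; "dq": joint speeds; "effort": joint torques, N m; "position": TCP position; "orientation": TCP orientation; "contact_force": force on the tool from outside, world axes, zero at the start; "moment": the same for the moment, N m; "gripper_width": finger opening in m.
Only numpy, scipy, OpenCV 4.12 (cv2) and the standard library are available. Lean on these libraries where they do the work, as an engineer would, in place of code of your own. Each camera call takes 0.05 s, during which the arm holds its last target.

TASK

Make up two gift baskets at the shop counter. In the blue basket, stand the yellow box in the large bay with the red box stacked squarely on top of it, locked down flush over the lid lugs, and stand the pink roll in the small bay; in the orange basket, stand the cup in the large bay and the amber jar in the small bay. Everything ends upright, let go and at rest, and the green box, brown roll and green jar are left where they stand.

Things in the scene. Friction and masses are not known exactly. Their poses are not given: they have to be found in the camera images.
- basket_blue: shallow open blue basket, fixed; outside 225 (x) x 150 (y) mm, walls 5 mm thick, 28 high, floor 4 thick. A divider 4 mm thick, 16 high at x = +14.5 mm makes a large bay (x -107.5 to 12.5, middle -47.5) and a small bay (x 16.5 to 107.5, middle 62), both 140 mm wide in y. Origin: centre of underside; x along its length towards the small bay, z up.
- basket_orange: shallow open orange basket, fixed; outside 225 (x) x 150 (y) mm, walls 5 mm thick, 28 high, floor 4 thick. A divider 4 mm thick, 16 high at x = +14.5 mm makes a large bay (x -107.5 to 12.5, middle -47.5) and a small bay (x 16.5 to 107.5, middle 62), both 140 mm wide in y. Origin: centre of underside; x along its length towards the small bay, z up.
- box_yellow: yellow sweet box with a white seam, 84 (x) x 58 (y) x 44 mm, plus two white pill-shaped lugs across the lid at x = -26 and +26 mm: 14 (x) x 34 (y) mm, round-topped, 6 high. Two 17 x 37 mm recesses, 8 deep, in the base match: a box set squarely on another (half turn allowed) drops over its lugs and sits flush, 44 mm higher. 0.15 kg. Origin: centre of underside, z up. Starts upright on the counter.
- box_red: red sweet box with a white seam, 84 (x) x 58 (y) x 44 mm, plus two white pill-shaped lugs across the lid at x = -26 and +26 mm: 14 (x) x 34 (y) mm, round-topped, 6 high. Two 17 x 37 mm recesses, 8 deep, in the base match: a box set squarely on another (half turn allowed) drops over its lugs and sits flush, 44 mm higher. 0.15 kg. Origin: centre of underside, z up. Starts upright on the counter.
- box_green: green sweet box with a white seam, 84 (x) x 58 (y) x 44 mm, plus two white pill-shaped lugs across the lid at x = -26 and +26 mm: 14 (x) x 34 (y) mm, round-topped, 6 high. Two 17 x 37 mm recesses, 8 deep, in the base match: a box set squarely on another (half turn allowed) drops over its lugs and sits flush, 44 mm higher. 0.15 kg. Origin: centre of underside, z up. Not wanted: leave it.
- roll_pink: upright round roll of wafers in pink wrapping with two white bands and a cream end, diameter 48 mm, 64 mm high, 0.12 kg. Origin at the centre of the underside, z up. Starts upright on the counter.
- roll_brown: upright round roll of wafers in brown wrapping with two white bands and a cream end, diameter 48 mm, 64 mm high, 0.12 kg. Origin at the centre of the underside, z up. Not wanted: leave it.
- cup: closed cream paper cup with a pink foot band and a white rimmed lid, 45 mm across at the foot widening to 52 mm at 56 mm height, lid rim 54 mm across, 62 mm high in all, 0.15 kg. Origin at the centre of the underside, z up. Starts upright on the counter. (A fixed flat pad of blank tags, 6 mm high, also lies in the middle of the stock.)
- jar_amber: closed round jar of amber sweets, cap of the same colour, white label: body diameter 50 mm to 46 mm up, cap diameter 47 mm, 62 mm high in all, 0.2 kg. Origin at the centre of the underside, z up. Starts upright on the counter.
- jar_green: closed round jar of green sweets, cap of the same colour, white label: body diameter 50 mm to 46 mm up, cap diameter 47 mm, 62 mm high in all, 0.2 kg. Origin at the centre of the underside, z up. Not wanted: leave it.
Mind the look-alikes: they are no part of the job. Leave any purple look-alike of the cup alone.

How it is judged:
By the outcome, as a careful person would: the job done as asked, in the order asked, and still so for the second after the job is handed in, with the robot touching nothing.
It also fails if it takes over 128 s, if anything falls off the work surface, if the arm or the gripper's body presses on something with over 40 N, if the wrist force passes 120 N, or if a joint passes its speed limit or range.

## Working session

There is one attempt and no reset: what is moved stays moved. The work goes in short steps, Python scripts to look and compute and a tool call to move; the robot and the scene stay as the last step left them, time stands still between calls to the robot, and variables do not carry over. Pictures are saved under pics/ and viewed, and the job is handed in when it is done.

Besides the shell and the picture viewer there is one more tool, called after "Emit:" as name(argument=value, ...), one argument or row to a line, values as JSON. play_rows: Moves the arm, as the interface text tells. Its arguments: {"type":"object","properties":{"targets":{"type":"array","items":{"type":"array"}},"force":{"type":"number"}},"required":["targets"]}

```bash
ls; mkdir -p pics; python3 - <<'E'
from bench import *
import cv2,numpy as np
for n in ("scene","top","wrist"):
    im=capture(n); cv2.imwrite(f"pics/{n}0.png",im[:,:,::-1]); c=calibration(n)
    print(n,{k:np.round(v,4).tolist() for k,v in c.items()})
s=state(); print({k:np.round(v,4).tolist() for k,v in s.items()}); print(nose_length)
E
```

```text
pics
scene {'intrinsics': [[448.8017, 0.0, 325.3632], [0.0, 448.8017, 238.5946], [0.0, 0.0, 1.0]], 'k1': -0.0053, 'extrinsics': [[-0.7273, 0.4046, -0.5544, 1.0326], [0.6863, 0.4224, -0.5921, 0.5165], [-0.0054, -0.8111, -0.5849, 0.5357], [0.0, 0.0, 0.0, 1.0]]}
top {'intrinsics': [[504.7849, 0.0, 313.0628], [0.0, 504.7849, 243.6482], [0.0, 0.0, 1.0]], 'k1': -0.0364, 'extrinsics': [[0.0107, -0.9971, 0.0759, 0.4806], [-0.9999, -0.0106, 0.0022, 0.012], [-0.0014, -0.076, -0.9971, 1.1889], [0.0, 0.0, 0.0, 1.0]]}
wrist {'intrinsics': [[343.5987, 0.0, 321.2326], [0.0, 343.5987, 237.0281], [0.0, 0.0, 1.0]], 'k1': -0.0539, 'T_tool_cam': [[-0.0008, -0.9529, -0.3031, 0.0795], [1.0, -0.0007, -0.0003, -0.0002], [0.0001, -0.3031, 0.9529, -0.1339], [0.0, 0.0, 0.0, 1.0]]}
{'t': 0.15, 'joint_positions': [-1.5533, 0.3811, 1.298, -0.0, 1.4636, -0.2153], 'dq': [0.0022, -0.0026, -0.0041, 0.0001, 0.0009, -0.0003], 'effort': [0.0004, -43.8088, -22.4613, 0.0713, 0.0344, -0.0001], 'position': [0.1269, -0.535, 0.2493], 'orientation': [[0.973, 0.2307, -0.0], [0.2307, -0.973, 0.001], [0.0002, -0.001, -1.0]], 'contact_force': [0.6029, -0.4293, -0.8742], 'moment': [0.0124, 0.0367, -0.0324], 'gripper_width': 0.0883}
0.011
```

View pics/top0.png

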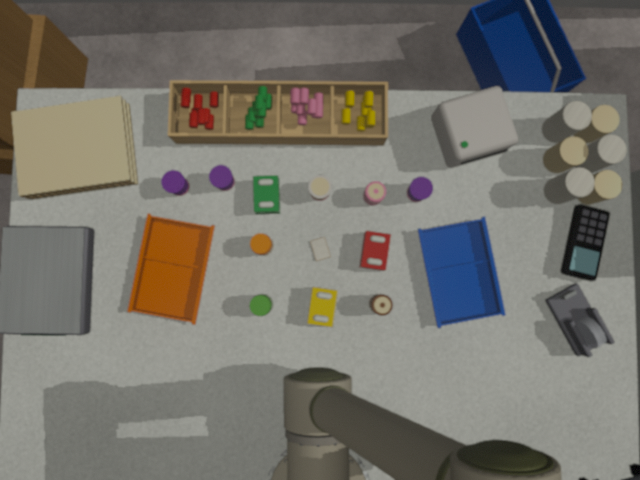

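View pics/scene0.png

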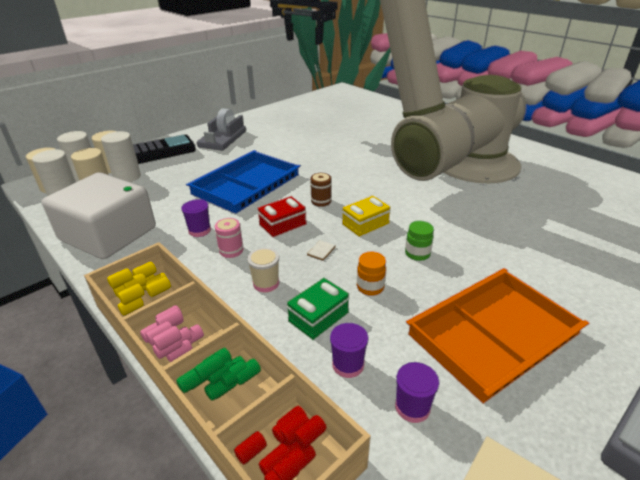

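View pics/wrist0.png

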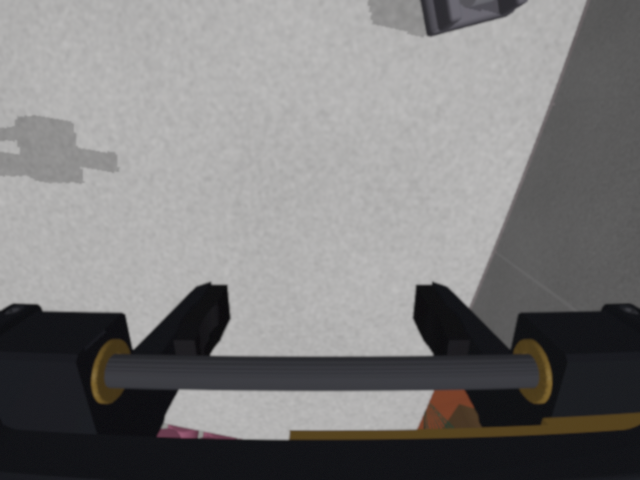

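```bash
python3 - <<'E'
import cv2
im=cv2.imread("pics/top0.png")
cv2.imwrite("pics/z1.png",cv2.resize(im[160:335,120:320],None,fx=4,fy=3.4285*7/6*1,interpolation=2)[:600])
a=cv2.resize(im[205:335,120:225],None,fx=3.7,fy=3.7,interpolation=2);b=cv2.resize(im[205:335,410:515],None,fx=3.7,fy=3.7,interpolation=2)
import numpy as np
cv2.imwrite("pics/z2.png",np.hstack([a,b]))
cv2.imwrite("pics/z1.png",cv2.resize(im[165:335,240:440],None,fx=3.5,fy=3.5,interpolation=2))
E
```

```text
(no output)
```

View pics/z2.png

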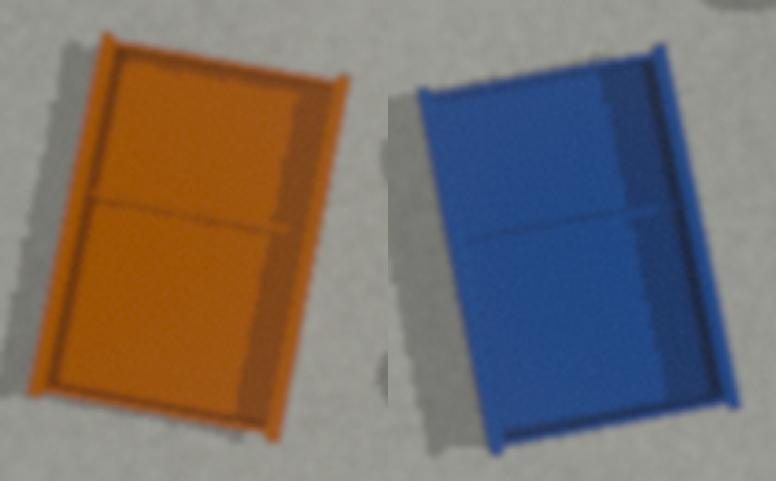

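View pics/z1.png

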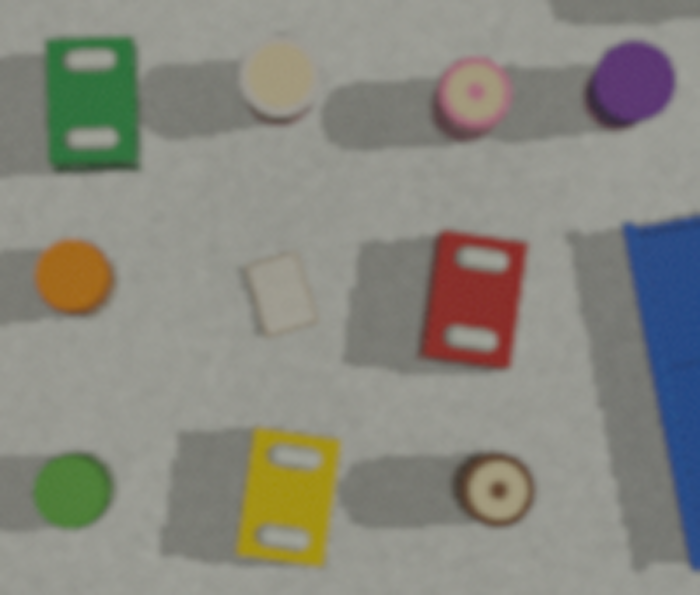

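```bash
cat > h.py <<'E'
import numpy as np,cv2
from bench import *
from scipy.optimize import least_squares
def cam(name,pos=None,R=None):
    c=calibration(name); K=np.array(c["intrinsics"])
    if name=="wrist":
        T=np.eye(4);T[:3,:3]=R;T[:3,3]=pos; E=T@np.array(c["T_tool_cam"])
    else: E=np.array(c["extrinsics"])
    return K,c["k1"],E
def ray(C,uv,z):
    K,k,E=C; uv=np.atleast_2d(np.array(uv,float))
    d=(uv-K[:2,2])/[K[0,0],K[1,1]]; p=d.copy()
    for _ in range(20): p=d/(1+k*(p**2).sum(1,keepdims=True))
    r=np.c_[p,np.ones(len(p))]@E[:3,:3].T
    s=(z-E[2,3])/r[:,2]; return E[:3,3]+r*s[:,None]
def proj(C,P):
    K,k,E=C; q=(np.atleast_2d(P)-E[:3,3])@E[:3,:3]; p=q[:,:2]/q[:,2:]
    return p*(1+k*(p**2).sum(1,keepdims=True))*[K[0,0],K[1,1]]+K[:2,2]
def fitrect(pts,L,W):  # pts world xy, order: far-left(+x,+y), far-right(+x,-y), near-right, near-left
    m=np.array([[L/2,W/2],[L/2,-W/2],[-L/2,-W/2],[-L/2,W/2]])
    f=lambda a:((m@np.array([[np.cos(a[2]),np.sin(a[2])],[-np.sin(a[2]),np.cos(a[2])]])+a[:2])-pts[:,:2]).ravel()
    r=least_squares(f,[*pts[:,:2].mean(0),0]); return r.x,np.round(r.fun*1000,1)
E
python3 - <<'E'
from h import *
C=cam("top")
def s(n,pts,o,z,L,W,sc):
    a,r=fitrect(ray(C,np.array(pts)/sc+o,z),L,W); print(n,np.round(a[:2]*1000,1),np.round(np.degrees(a[2]),1),r)
s("orange",[(107,35),(348,78),(276,440),(32,392)],(120,205),.028,.225,.150,3.7)
s("blue",[(36,90),(273,46),(349,405),(107,452)],(410,205),.028,.225,.150,3.7)
s("yellow",[(255,430),(340,439),(323,567),(237,554)],(240,165),.044,.084,.058,3.5)
s("red",[(440,232),(526,243),(509,368),(421,356)],(240,165),.044,.084,.058,3.5)
s("green",[(48,39),(133,39),(138,164),(50,167)],(240,165),.044,.084,.058,3.5)
for n,p,z in [("cup",(277,78),.062),("pink",(475,92),.064),("amber",(73,275),.062),("brown",(498,489),.064),("jgreen",(72,490),.062),("purple",(633,81),.062)]:
    print(n,np.round(ray(C,np.array(p)/3.5+[240,165],z)*1000,1))
E
```

```text
orange [508.1 340.3] -9.9 [-1.4 -2.3 -1.4  2.8  2.2  2.4  0.6 -2.9]
blue [ 507.7 -328.7] 11.1 [-1.2 -1.4 -1.8  1.   1.   2.1  2.1 -1.7]
yellow [424.6  -8.3] -7.2 [ 2.3  1.3  0.2 -1.3 -1.  -1.1 -1.5  1.1]
red [ 553.5 -127.5] -7.7 [ 1.7  0.8  0.4 -0.6 -1.4 -0.3 -0.7  0.1]
green [680.5 122.8] 2.3 [-0.8  0.8  1.  -1.3 -0.2  0.   0.1  0.5]
cup [[694.3   2.1  62. ]]
pink [[ 686.2 -125.5   64. ]]
amber [[565.4 131.4  62. ]]
brown [[ 432.2 -140.5   64. ]]
jgreen [[428.6 129.5  62. ]]
purple [[ 695. -228.   62.]]
```

```bash
cat > go.py <<'E'
import sys; from h import *
# go.py x y z yaw (mm, deg): TCP target ; prints turn then equal shift rows
x,y,z,a=map(float,sys.argv[1:5]); step=float(sys.argv[5]) if len(sys.argv)>5 else 40
s=state(); R=np.array(s["orientation"]); p=np.array(s["position"])*1000
cur=np.degrees(np.arctan2(R[1,0],R[0,0])); d=-(a-cur)
A=np.radians(a); Rt=np.array([[np.cos(A),np.sin(A),0],[np.sin(A),-np.cos(A),0],[0,0,-1]])
rv=cv2.Rodrigues(R.T@Rt)[0].ravel()*57.29578
D=np.array([x,y,z])-p; t=Rt.T@D; n=max(1,int(np.ceil(np.linalg.norm(t)/step)))
print("t",round(s["t"],2),"pos",p.round(1),"yaw",cur.round(2),"w",round(s["gripper_width"]*1000,1),"F",np.round(s["contact_force"],1))
m=max(1,int(np.ceil(abs(rv).max()/7)))
print("turn rows",m,"x",(rv/m).round(2)," shift(after turn) rows",n,"x",(t/n).round(1),"mm total",t.round(1))
E
python3 go.py 425 -8 250 -7
```

```text
t 0.15 pos [ 126.9 -535.   249.3] yaw 13.34 w 88.3 F [ 0.6 -0.4 -0.9]
turn rows 3 x [-0.02 -0.    6.78]  shift(after turn) rows 16 x [ 14.5 -35.   -0. ] mm total [ 231.7 -559.4   -0.7]
```

Emit:
play_rows(
  targets=[
    [0.088,[0,0,0],[0,0,6.8]],
    [0.088,[0,0,0],[0,0,6.8]],
    [0.088,[0,0,0],[0,0,6.8]],
    [0.088,[0.0145,-0.035,0],[0,0,0]],
    [0.088,[0.0145,-0.035,0],[0,0,0]],
    [0.088,[0.0145,-0.035,0],[0,0,0]],
    [0.088,[0.0145,-0.035,0],[0,0,0]],
    [0.088,[0.0145,-0.035,0],[0,0,0]],
  ],
  force=20,
)

```text
t: 0.82
position: [0.2208, -0.3686, 0.2495]
orientation: [[0.992, -0.123, -0.0], [-0.123, -0.992, 0.001], [-0.0, -0.001, -1.0]]
contact_force: [0.3, 0.4, 0.3]
gripper_width: 0.0879
```

Emit:
play_rows(
  targets=[
    [0.088,[0.0145,-0.035,0],[0,0,0]],
    [0.088,[0.0145,-0.035,0],[0,0,0]],
    [0.088,[0.0145,-0.035,0],[0,0,0]],
    [0.088,[0.0145,-0.035,0],[0,0,0]],
    [0.088,[0.0145,-0.035,0],[0,0,0]],
    [0.088,[0.0145,-0.035,0],[0,0,0]],
    [0.088,[0.0145,-0.035,0],[0,0,0]],
    [0.088,[0,0,0],[0,0,0]],
  ],
)

```text
t: 1.48
position: [0.3527, -0.1346, 0.2498]
orientation: [[0.993, -0.116, 0.001], [-0.116, -0.993, 0.001], [0.0, -0.001, -1.0]]
contact_force: [-0.2, 0.4, -0.3]
gripper_width: 0.0878
```

```bash
python3 go.py 425 -8 250 -7
```

```text
t 1.48 pos [ 352.7 -134.6  249.8] yaw -6.65 w 87.8 F [-0.2  0.4 -0.3]
turn rows 1 x [-0.08 -0.02  0.35]  shift(after turn) rows 4 x [ 14.1 -33.6  -0.1] mm total [  56.3 -134.5   -0.2]
```

Emit:
play_rows(
  targets=[
    [0.088,[0.0115,-0.027,0],[0,0,0.3]],
    [0.088,[0.0115,-0.027,0],[0,0,0]],
    [0.088,[0.0115,-0.027,0],[0,0,0]],
    [0.088,[0.0115,-0.027,0],[0,0,0]],
    [0.088,[0.0115,-0.027,0],[0,0,0]],
    [0.088,[0,0,0],[0,0,0]],
    [0.088,[0,0,0],[0,0,0]],
    [0.088,[0,0,0],[0,0,0]],
  ],
)

```text
t: 2.15
position: [0.4251, -0.0137, 0.2495]
orientation: [[0.992, -0.128, -0.001], [-0.128, -0.992, -0.0], [-0.001, 0.0, -1.0]]
contact_force: [0.4, 0.8, -1.1]
gripper_width: 0.0879
```

```bash
cat >> h.py <<'E'
def shot(fn):
    s=state(); im=capture("wrist"); cv2.imwrite(fn,im[:,:,::-1])
    import json; json.dump([list(map(float,s["position"])),np.array(s["orientation"]).tolist()],open(fn+".json","w"))
    return im,cam("wrist",np.array(s["position"]),np.array(s["orientation"]))
def load(fn):
    import json; p,R=json.load(open(fn+".json")); return cv2.imread(fn),cam("wrist",np.array(p),np.array(R))
E
python3 -c "
from h import *
shot('pics/w1.png')"; python3 go.py 425 -8 250 -7
```

```text
t 2.2 pos [425.  -14.  249.6] yaw -7.42 w 87.9 F [-0.2 -0.8 -1.4]
turn rows 1 x [ 0.01  0.03 -0.42]  shift(after turn) rows 1 x [-0.7 -5.9 -0.4] mm total [-0.7 -5.9 -0.4]
```

View pics/w1.png

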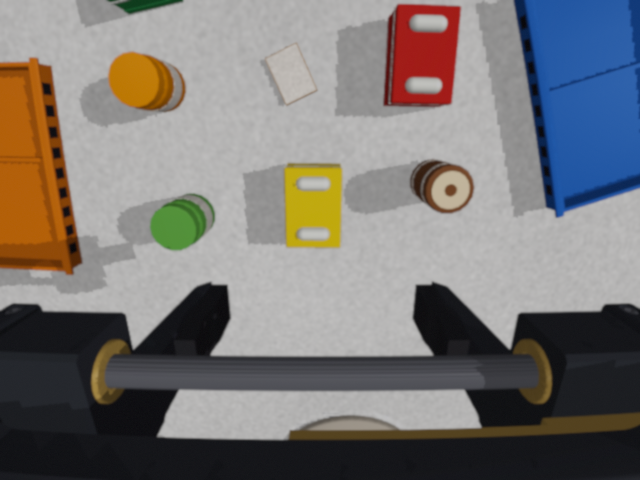

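```bash
python3 - <<'E'
from h import *
im,C=load('pics/w1.png')
hsv=cv2.cvtColor(im,cv2.COLOR_BGR2HSV)
def boxfit(lo,hi,roi):
    x0,y0,x1,y1=roi
    m=cv2.inRange(hsv,lo,hi); k=np.zeros_like(m); k[y0:y1,x0:x1]=m[y0:y1,x0:x1]
    c=max(cv2.findContours(k,0,2)[0],key=cv2.contourArea); r=cv2.minAreaRect(c)
    # top-face: lugs
    h=k*0; cv2.fillPoly(h,[cv2.convexHull(c)],255); w=cv2.bitwise_and(h,cv2.inRange(hsv,(0,0,150),(179,90,255)))
    w=cv2.erode(w,np.ones((2,2)))
    out=[]
    for q in cv2.findContours(w,0,2)[0]:
        if cv2.contourArea(q)>60: M=cv2.moments(q); out.append((M['m10']/M['m00'],M['m01']/M['m00']))
    return cv2.boxPoints(r),out
def rep(n,b,l):
    P=ray(C,b,.044)[:,:2]*1000; L=ray(C,l,.049)[:,:2]*1000 if l else None
    print(n,"corners",b.round(0).tolist(),P.round(1).tolist(),"mid",P.mean(0).round(1)); 
    if l: print("  lugs",np.round(l,1).tolist(),L.round(1).tolist(),"mid",L.mean(0).round(1),"dist",np.linalg.norm(L[0]-L[-1]).round(1),"yaw",np.degrees(np.arctan2(*(L[-1]-L[0])[::-1])).round(2))
rep("yellow",*boxfit((20,120,120),(35,255,255),(270,150,360,260)))
rep("red",*boxfit((0,120,120),(8,255,255),(370,0,480,115)))
E
```

```text
yellow corners [[284.0, 164.0], [341.0, 164.0], [341.0, 246.0], [284.0, 246.0]] [[475.3, 16.9], [468.1, -38.1], [384.2, -28.6], [391.9, 30.5]] mid [429.9  -4.8]
  lugs [[314.1, 233.9], [314.0, 183.9]] [[402.5, -2.9], [453.0, -9.6]] mid [427.7  -6.2] dist 51.0 yaw -7.62
red corners [[391.0, 102.0], [397.0, 3.0], [460.0, 7.0], [454.0, 106.0]] [[519.0, -91.1], [600.7, -102.8], [591.9, -157.5], [508.9, -149.3]] mid [ 555.1 -125.2]
  lugs [[425.7, 84.2], [431.0, 21.9]] [[530.3, -122.4], [581.1, -129.9]] mid [ 555.7 -126.1] dist 51.4 yaw -8.42
```

```bash
python3 go.py 427 -7 22 -7.5
```

```text
t 2.2 pos [425.  -14.  249.6] yaw -7.42 w 87.9 F [-0.2 -0.8 -1.4]
turn rows 1 x [0.01 0.03 0.08]  shift(after turn) rows 6 x [ 0.2 -1.2 37.9] mm total [  1.1  -7.2 227.6]
```

Emit:
play_rows(
  targets=[
    [0.088,[0.001,-0.007,0.02],[0,0,0.1]],
    [0.088,[0,0,0.038],[0,0,0]],
    [0.088,[0,0,0.038],[0,0,0]],
    [0.088,[0,0,0.038],[0,0,0]],
    [0.088,[0,0,0.03],[0,0,0]],
    [0.088,[0,0,0.02],[0,0,0]],
    [0.088,[0,0,0],[0,0,0]],
    [0.088,[0,0,0],[0,0,0]],
  ],
)

```text
t: 2.87
position: [0.427, -0.0072, 0.0658]
orientation: [[0.991, -0.132, -0.001], [-0.132, -0.991, 0.0], [-0.002, -0.0, -1.0]]
contact_force: [0.4, -0.8, 0.8]
gripper_width: 0.0881
```

```bash
python3 go.py 427 -7 22 -7.5; python3 -c "
from h import *
shot('pics/w2.png')"
```

```text
t 2.87 pos [427.   -7.2  65.8] yaw -7.56 w 88.1 F [ 0.4 -0.8  0.8]
turn rows 1 x [-0.01  0.09 -0.06]  shift(after turn) rows 2 x [-0.  -0.1 21.9] mm total [-0.1 -0.2 43.8]
```

View pics/w2.png

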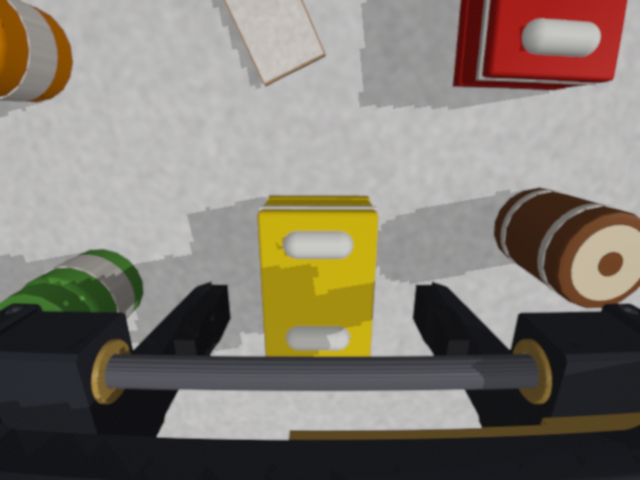

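Emit:
play_rows(
  targets=[
    [0.088,[0,0,0.015],[0,0,0]],
    [0.088,[0,0,0.015],[0,0,0]],
    [0.088,[0,0,0.009],[0,0,0]],
    [0.088,[0,0,0.005],[0,0,0]],
    [0.05,[0,0,0],[0,0,0]],
    [0.05,[0,0,0],[0,0,0]],
    [0.05,[0,0,0],[0,0,0]],
    [0.05,[0,0,0],[0,0,0]],
  ],
  force=20,
)

```text
t: 3.58
position: [0.4277, -0.0065, 0.0225]
orientation: [[0.992, -0.13, 0.002], [-0.13, -0.992, -0.0], [0.002, 0.0, -1.0]]
contact_force: [-0.2, -0.2, 0.0]
gripper_width: 0.0636
```

Emit:
play_rows(
  targets=[
    [0.05,[0,0,0],[0,0,0]],
    [0.05,[0,0,0],[0,0,0]],
    [0.05,[0,0,0],[0,0,0]],
  ],
)

```text
t: 3.83
position: [0.4276, -0.0064, 0.0223]
orientation: [[0.992, -0.13, 0.001], [-0.13, -0.992, -0.0], [0.001, 0.0, -1.0]]
contact_force: [-2.3, 0.3, 6.7]
gripper_width: 0.0578
```

```bash
python3 go.py 427 -7 22 -7.5
```

```text
t 3.83 pos [427.6  -6.4  22.3] yaw -7.46 w 57.8 F [-2.3  0.3  6.7]
turn rows 1 x [ 0.01 -0.07  0.04]  shift(after turn) rows 1 x [-0.5  0.7  0.3] mm total [-0.5  0.7  0.3]
```

Emit:
play_rows(
  targets=[
    [0.05,[0,0,-0.01],[0,0,0]],
    [0.05,[0,0,-0.025],[0,0,0]],
    [0.05,[0,0,-0.025],[0,0,0]],
    [0.05,[0,0,-0.025],[0,0,0]],
    [0.05,[0,0,-0.025],[0,0,0]],
    [0.05,[0,0,-0.02],[0,0,0]],
    [0.05,[0,0,0],[0,0,0]],
    [0.05,[0,0,0],[0,0,0]],
  ],
)

```text
t: 4.5
position: [0.4273, -0.0063, 0.152]
orientation: [[0.992, -0.13, 0.001], [-0.13, -0.992, -0.0], [0.001, 0.0, -1.0]]
contact_force: [-0.2, 0.1, -2.4]
gripper_width: 0.0578
```

```bash
python3 go.py 461 -338 150 11 30
```

```text
t 4.5 pos [427.3  -6.3 152. ] yaw -7.46 w 57.8 F [-0.2  0.1 -2.4]
turn rows 3 x [ 0.01 -0.03 -6.15]  shift(after turn) rows 12 x [-2.5 27.7  0.2] mm total [-30.2 332.    2. ]
```

Emit:
play_rows(
  targets=[
    [0.05,[0,0,0],[0,0,-6.15]],
    [0.05,[0,0,0],[0,0,-6.15]],
    [0.05,[0,0,0],[0,0,-6.15]],
    [0.05,[-0.0025,0.028,0],[0,0,0]],
    [0.05,[-0.0025,0.028,0],[0,0,0]],
    [0.05,[-0.0025,0.028,0],[0,0,0]],
    [0.05,[-0.0025,0.028,0],[0,0,0]],
    [0.05,[-0.0025,0.028,0],[0,0,0]],
  ],
)

```text
t: 5.17
position: [0.441, -0.1471, 0.15]
orientation: [[0.982, 0.191, -0.003], [0.191, -0.982, 0.002], [-0.002, -0.002, -1.0]]
contact_force: [-0.6, 0.2, -2.3]
gripper_width: 0.0577
```

Emit:
play_rows(
  targets=[
    [0.05,[-0.0025,0.028,0],[0,0,0]],
    [0.05,[-0.0025,0.028,0],[0,0,0]],
    [0.05,[-0.0025,0.028,0],[0,0,0]],
    [0.05,[-0.0025,0.028,0],[0,0,0]],
    [0.05,[-0.0025,0.028,0],[0,0,0]],
    [0.05,[-0.0025,0.02,0],[0,0,0]],
    [0.05,[0,0,0],[0,0,0]],
    [0.05,[0,0,0],[0,0,0]],
  ],
)

```text
t: 5.83
position: [0.4568, -0.3061, 0.1497]
orientation: [[0.982, 0.189, -0.002], [0.189, -0.982, 0.003], [-0.002, -0.003, -1.0]]
contact_force: [-0.4, 0.2, -1.0]
gripper_width: 0.0579
```

```bash
python3 go.py 461 -338 150 11 30;  python3 -c "
from h import *
shot('pics/w3.png')"
```

```text
t 5.83 pos [ 456.8 -306.1  149.7] yaw 10.91 w 57.9 F [-0.4  0.2 -1. ]
turn rows 1 x [-0.18  0.11 -0.09]  shift(after turn) rows 2 x [-1.  16.1 -0.2] mm total [-2.  32.1 -0.3]
```

View pics/w3.png

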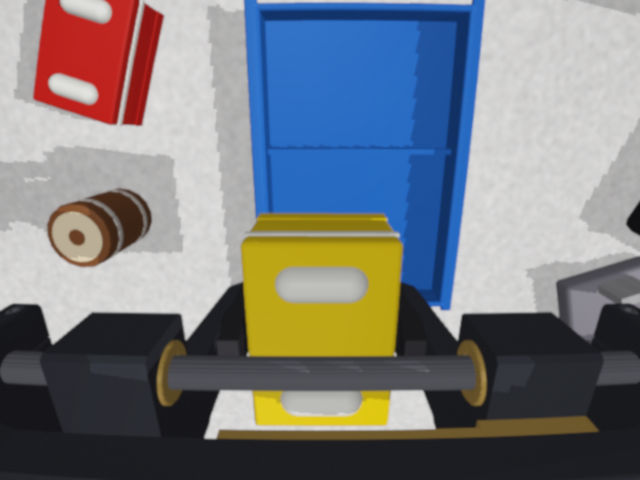

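```bash
python3 - <<'E'
from h import *
im,C=load('pics/w3.png')
cv2.imwrite('pics/w3z.png',cv2.resize(im[0:320,230:500],None,fx=2,fy=1.85))
for z,p in ((.028,[(262,12),(473,12)]),(.018,[(269,149),(451,152)]),(.028,[(450,306)]),(.028,[(263,215),(465,215)])):
    P=ray(C,p,z)*1000; print(P.round(1).tolist(),P.mean(0).round(1),np.degrees(np.arctan2(P[0,0]-P[-1,0],-(P[0,1]-P[-1,1]))))
# predicted outline with top est
a=np.radians(11.1);R=np.array([[np.cos(a),-np.sin(a)],[np.sin(a),np.cos(a)]])
m=np.array([[107.5,70],[107.5,-70],[-112.5,-75],[14.5,70],[14.5,-70]])/1000
for q,z in zip(m,[.028,.028,.028,.016,.016]): print(q,proj(C,[*(R@q+[.5077,-.3287]),z]).round(0))
E
```

```text
[[600.3, -238.0, 28.0], [627.9, -375.1, 28.0]] [ 614.1 -306.6   28. ] -168.63843825846905
[[512.4, -254.6, 18.0], [536.7, -390.2, 18.0]] [ 524.5 -322.4   18. ] -169.86855929067713
[[415.3, -423.7, 28.0]] [ 415.3 -423.7   28. ] 180.0
[[463.6, -258.6, 28.0], [493.2, -411.2, 28.0]] [ 478.4 -334.9   28. ] -169.03574286585354
[0.1075 0.07  ] [[264.  13.]]
[ 0.1075 -0.07  ] [[475.  15.]]
[-0.1125 -0.075 ] [[449. 310.]]
[0.0145 0.07  ] [[272. 155.]]
[ 0.0145 -0.07  ] [[455. 155.]]
```

View pics/w3z.png

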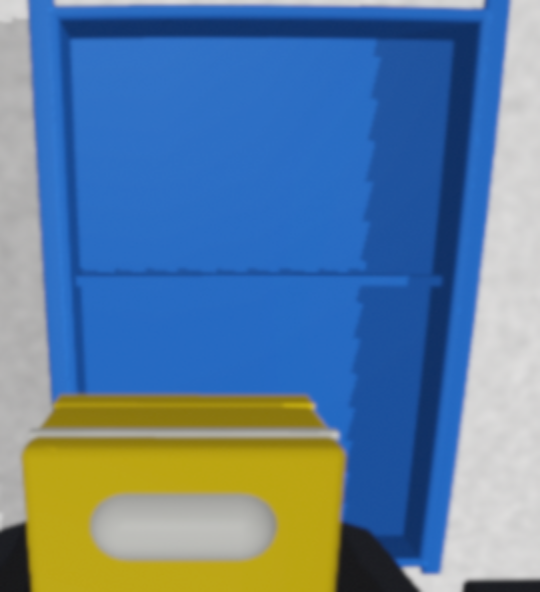

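Emit:
play_rows(
  targets=[
    [0.05,[-0.001,0.016,0],[-0.1,0.1,0]],
    [0.05,[0,0.015,0],[0,0,0]],
    [0.05,[0,0,0.02],[0,0,0]],
    [0.05,[0,0,0.025],[0,0,0]],
    [0.05,[0,0,0.025],[0,0,0]],
    [0.05,[0,0,0.02],[0,0,0]],
    [0.05,[0,0,0],[0,0,0]],
    [0.05,[0,0,0],[0,0,0]],
  ],
)

```text
t: 6.55
position: [0.4624, -0.3355, 0.0613]
orientation: [[0.981, 0.192, 0.0], [0.192, -0.981, 0.001], [0.0, -0.001, -1.0]]
contact_force: [-0.2, -0.0, -0.9]
gripper_width: 0.0578
```

```bash
python3 go.py 462 -337 27 11 30
```

```text
t 6.55 pos [ 462.4 -335.5   61.3] yaw 11.05 w 57.8 F [-0.2 -0.  -0.9]
turn rows 1 x [-0.03 -0.02  0.05]  shift(after turn) rows 2 x [-0.3  0.7 17.1] mm total [-0.7  1.4 34.3]
```

Emit:
play_rows(
  targets=[
    [0.05,[0,0.001,0.014],[0,0,0]],
    [0.05,[0,0,0.012],[0,0,0]],
    [0.05,[0,0,0.005],[0,0,0]],
    [0.05,[0,0,0.002],[0,0,0]],
    [0.05,[0,0,0.001],[0,0,0]],
    [0.05,[0,0,0],[0,0,0]],
    [0.05,[0,0,0],[0,0,0]],
  ],
)

```text
t: 7.13
position: [0.4631, -0.338, 0.0286]
orientation: [[0.982, 0.191, 0.003], [0.191, -0.982, -0.002], [0.002, 0.003, -1.0]]
contact_force: [0.4, 0.3, -0.7]
gripper_width: 0.0579
```

Emit:
play_rows(
  targets=[
    [0.05,[0,0,0.001],[0,0,0]],
    [0.05,[0,0,0.001],[0,0,0]],
    [0.05,[0,0,0],[0,0,0]],
    [0.05,[0,0,0],[0,0,0]],
  ],
)

```text
t: 7.47
position: [0.463, -0.338, 0.0264]
orientation: [[0.982, 0.191, 0.003], [0.191, -0.982, -0.002], [0.002, 0.002, -1.0]]
contact_force: [-1.5, 1.5, 5.6]
gripper_width: 0.0579
```

Touching (5.6 N). Release and rise.

Emit:
play_rows(
  targets=[
    [0.072,[0,0,0],[0,0,0]],
    [0.072,[0,0,0],[0,0,0]],
    [0.072,[0,0,0],[0,0,0]],
    [0.072,[0,0,0],[0,0,0]],
    [0.072,[0,0,-0.005],[0,0,0]],
    [0.072,[0,0,-0.02],[0,0,0]],
    [0.072,[0,0,-0.03],[0,0,0]],
    [0.072,[0,0,-0.03],[0,0,0]],
  ],
)

```text
t: 8.13
position: [0.4623, -0.3374, 0.1116]
orientation: [[0.982, 0.191, 0.001], [0.191, -0.982, -0.0], [0.001, 0.0, -1.0]]
contact_force: [-0.8, -0.6, -0.0]
gripper_width: 0.0718
```

Emit:
play_rows(
  targets=[
    [0.088,[0,0,-0.03],[0,0,0]],
    [0.088,[0,0,-0.03],[0,0,0]],
    [0.088,[0,0,-0.03],[0,0,0]],
    [0.088,[0,0,-0.03],[0,0,0]],
    [0.088,[0,0,-0.03],[0,0,0]],
    [0.088,[0,0,0],[0,0,0]],
    [0.088,[0,0,0],[0,0,0]],
    [0.088,[0,0,0],[0,0,0]],
  ],
)

```text
t: 8.8
position: [0.4621, -0.3372, 0.2601]
orientation: [[0.982, 0.191, 0.001], [0.191, -0.982, -0.0], [0.001, 0.001, -1.0]]
contact_force: [-0.1, -0.1, -0.6]
gripper_width: 0.088
```

```bash
python3 go.py 555 -126 200 -8 30;  python3 -c "
from h import *
shot('pics/w4.png')"
```

```text
t 8.8 pos [ 462.1 -337.2  260.1] yaw 10.99 w 88.0 F [-0.1 -0.1 -0.6]
turn rows 3 x [ 0.01 -0.02  6.33]  shift(after turn) rows 8 x [  7.8 -27.8   7.5] mm total [  62.6 -222.1   60.1]
```

View pics/w4.png

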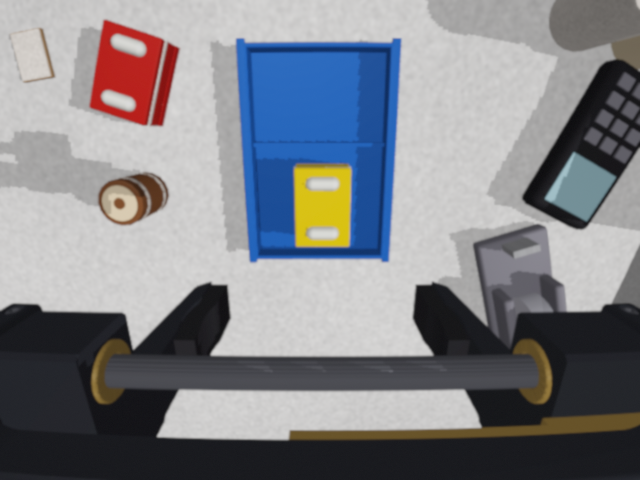

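```bash
cat > box.py <<'E'
from h import *
import sys
def lugs(fn,roi,z,thr=150):
    im,C=load(fn); hsv=cv2.cvtColor(im,cv2.COLOR_BGR2HSV)
    x0,y0,x1,y1=roi; w=np.zeros(im.shape[:2],np.uint8)
    w[y0:y1,x0:x1]=cv2.inRange(hsv,(0,0,thr),(179,90,255))[y0:y1,x0:x1]
    o=[]
    for q in cv2.findContours(w,0,1)[0]:
        if cv2.contourArea(q)>80: r=cv2.minAreaRect(q); o.append(r[0]); print("   lug px",np.round(r[0],1),np.round(r[1],1))
    L=ray(C,o,z)[:,:2]*1000
    if L[0,0]>L[-1,0]: L=L[::-1]
    print(fn,"mid",L.mean(0).round(1),"dist",np.linalg.norm(L[0]-L[-1]).round(1),"yaw",np.degrees(np.arctan2(*(L[-1]-L[0])[::-1])).round(2))
E
python3 - <<'E'
from box import *
lugs('pics/w4.png',(298,168,348,245),.053)
im,C=load('pics/w4.png')
P=ray(C,[(238,41),(400,40),(387,259),(252,260)],.028)
a,r=fitrect(P,.225,.15); print(a*1000,np.degrees(a[2]),r)
E
```

```text
lug px [322. 233.] [12. 32.]
   lug px [322.  183.5] [13. 32.]
pics/w4.png mid [ 463.5 -337.5] dist 51.4 yaw 10.98
[ 509.89433831 -325.58790854  193.53936635] 11.088988861583573 [ 0.4 -2.8 -1.2  3.1 -0.5  2.   1.2 -2.2]
```

Emit:
play_rows(
  targets=[
    [0.088,[0,0,0],[0,0,6.4]],
    [0.088,[0,0,0],[0,0,6.4]],
    [0.088,[0,0,0],[0,0,6.4]],
    [0.088,[0.008,-0.028,0.002],[0,0,0]],
    [0.088,[0.008,-0.028,0.002],[0,0,0]],
    [0.088,[0.008,-0.028,0.002],[0,0,0]],
    [0.088,[0.008,-0.028,0.002],[0,0,0]],
    [0.088,[0.008,-0.028,0.002],[0,0,0]],
  ],
)

```text
t: 9.52
position: [0.522, -0.2032, 0.2493]
orientation: [[0.99, -0.143, -0.0], [-0.143, -0.99, 0.0], [-0.0, -0.0, -1.0]]
contact_force: [0.2, 0.1, 0.9]
gripper_width: 0.088
```

Emit:
play_rows(
  targets=[
    [0.088,[0.008,-0.028,0.002],[0,0,0]],
    [0.088,[0.008,-0.028,0],[0,0,0]],
    [0.088,[0.008,-0.028,0],[0,0,0]],
    [0.088,[0,-0.012,0],[0,0,0]],
    [0.088,[0,0,0],[0,0,0]],
    [0.088,[0,0,0],[0,0,0]],
  ],
)

```text
t: 10.02
position: [0.559, -0.1133, 0.248]
orientation: [[0.99, -0.142, 0.001], [-0.142, -0.99, -0.001], [0.001, 0.001, -1.0]]
contact_force: [-0.4, -0.4, 0.8]
gripper_width: 0.088
```

```bash
python3 go.py 555 -126 200 -8 30;  python3 -c "
from h import *
shot('pics/w5.png')"
```

```text
t 10.02 pos [ 559.  -113.3  248. ] yaw -8.17 w 88.0 F [-0.4 -0.4  0.8]
turn rows 1 x [ 0.06 -0.04 -0.17]  shift(after turn) rows 2 x [-1.1  6.6 24. ] mm total [-2.2 13.2 48. ]
```

View pics/w5.png

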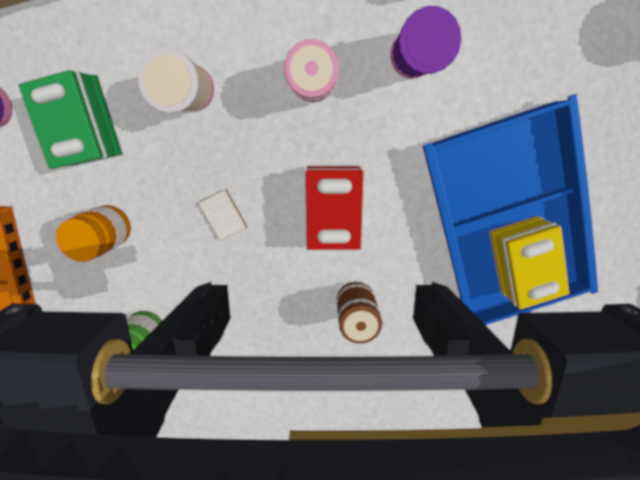

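```bash
python3 - <<'E'
from box import *
lugs('pics/w5.png',(309,172,360,245),.049)
im,C=load('pics/w5.png')
for n,p,z in (("pink",(312,68),.064),("cup",(169,81),.062),("amber?",(80,239),.062)): print(n,ray(C,p,z).round(4))
E
python3 go.py 555 -126 22 -8 30
```

```text
lug px [334.5 236. ] [12. 31.]
   lug px [334.5 185.5] [13. 33.]
pics/w5.png mid [ 557.6 -126. ] dist 51.4 yaw -7.56
pink [[ 0.6879 -0.1235  0.064 ]]
cup [[0.6971 0.0011 0.062 ]]
amber? [[0.5697 0.1308 0.062 ]]
t 10.07 pos [ 559.  -114.   248.1] yaw -8.24 w 88.0 F [-0.4 -0.1  1. ]
turn rows 1 x [ 0.07 -0.06 -0.24]  shift(after turn) rows 8 x [-0.3  1.6 28.3] mm total [ -2.3  12.4 226.1]
```

Emit:
play_rows(
  targets=[
    [0.088,[-0.0005,0.012,0.02],[0,0,-0.4]],
    [0.088,[0,0,0.028],[0,0,0]],
    [0.088,[0,0,0.028],[0,0,0]],
    [0.088,[0,0,0.028],[0,0,0]],
    [0.088,[0,0,0.028],[0,0,0]],
    [0.088,[0,0,0.028],[0,0,0]],
    [0.088,[0,0,0],[0,0,0]],
    [0.088,[0,0,0],[0,0,0]],
  ],
)

```text
t: 10.73
position: [0.5569, -0.1263, 0.0883]
orientation: [[0.99, -0.138, -0.0], [-0.138, -0.99, -0.001], [-0.0, 0.001, -1.0]]
contact_force: [0.0, -0.8, 0.2]
gripper_width: 0.088
```

```bash
python3 go.py 557 -126 22 -7.8 30
```

```text
t 10.73 pos [ 556.9 -126.3   88.3] yaw -7.91 w 88.0 F [ 0.  -0.8  0.2]
turn rows 1 x [ 0.03  0.   -0.11]  shift(after turn) rows 3 x [ 0.  -0.1 22.1] mm total [ 0.  -0.3 66.3]
```

Emit:
play_rows(
  targets=[
    [0.088,[0,0,0.025],[0,0,0]],
    [0.088,[0,0,0.023],[0,0,0]],
    [0.088,[0,0,0.014],[0,0,0]],
    [0.088,[0,0,0.004],[0,0,0]],
    [0.088,[0,0,0],[0,0,0]],
    [0.05,[0,0,0],[0,0,0]],
    [0.05,[0,0,0],[0,0,0]],
    [0.05,[0,0,0],[0,0,0]],
  ],
  force=20,
)

```text
t: 11.4
position: [0.5583, -0.1256, 0.024]
orientation: [[0.991, -0.136, 0.004], [-0.136, -0.991, -0.002], [0.004, 0.002, -1.0]]
contact_force: [0.4, -0.3, -0.5]
gripper_width: 0.0699
```

Emit:
play_rows(
  targets=[
    [0.05,[0,0,0],[0,0,0]],
    [0.05,[0,0,0],[0,0,0]],
    [0.05,[0,0,0],[0,0,0]],
    [0.05,[0,0,0],[0,0,0]],
    [0.05,[0,0,0],[0,0,0]],
  ],
)

```text
t: 11.82
position: [0.558, -0.1254, 0.0233]
orientation: [[0.991, -0.136, 0.003], [-0.136, -0.991, -0.002], [0.003, 0.002, -1.0]]
contact_force: [-1.1, -0.8, 5.6]
gripper_width: 0.0578
```

Emit:
play_rows(
  targets=[
    [0.05,[0,0,-0.01],[0,0,0]],
    [0.05,[0,0,-0.025],[0,0,0]],
    [0.05,[0,0,-0.025],[0,0,0]],
    [0.05,[0,0,-0.025],[0,0,0]],
    [0.05,[0,0,-0.025],[0,0,0]],
    [0.05,[0,0,-0.025],[0,0,0]],
    [0.05,[0,0,-0.02],[0,0,0]],
    [0.05,[0,0,0],[0,0,0]],
  ],
)

```text
t: 12.48
position: [0.5585, -0.1253, 0.182]
orientation: [[0.991, -0.136, 0.009], [-0.136, -0.991, -0.004], [0.009, 0.003, -1.0]]
contact_force: [0.8, 0.6, -0.8]
gripper_width: 0.0578
```

```bash
python3 go.py 463 -338 180 11 28
```

```text
t 12.48 pos [ 558.5 -125.3  182. ] yaw -7.8 w 57.8 F [ 0.8  0.6 -0.8]
turn rows 3 x [ 0.08 -0.16 -6.27]  shift(after turn) rows 9 x [-14.9  21.2   0.2] mm total [-134.4  190.5    2. ]
```

Emit:
play_rows(
  targets=[
    [0.05,[0,0,0],[0,0,-6.25]],
    [0.05,[0,0,0],[0,0,-6.25]],
    [0.05,[0,0,0],[0,0,-6.25]],
    [0.05,[-0.015,0.021,0],[0,0,0]],
    [0.05,[-0.015,0.021,0],[0,0,0]],
    [0.05,[-0.015,0.021,0],[0,0,0]],
    [0.05,[-0.015,0.021,0],[0,0,0]],
    [0.05,[-0.015,0.021,0],[0,0,0]],
  ],
)

```text
t: 13.15
position: [0.5026, -0.2429, 0.1766]
orientation: [[0.982, 0.19, 0.0], [0.19, -0.982, 0.0], [0.0, 0.0, -1.0]]
contact_force: [0.2, -0.6, -2.0]
gripper_width: 0.0579
```

Emit:
play_rows(
  targets=[
    [0.05,[-0.015,0.021,0],[0,0,0]],
    [0.05,[-0.015,0.021,0],[0,0,0]],
    [0.05,[-0.015,0.021,0],[0,0,0]],
    [0.05,[-0.012,0.021,0],[0,0,0]],
    [0.05,[0,0,0],[0,0,0]],
    [0.05,[0,0,0],[0,0,0]],
    [0.05,[0,0,0],[0,0,0]],
  ],
)

```text
t: 13.73
position: [0.4636, -0.3348, 0.177]
orientation: [[0.982, 0.19, 0.001], [0.19, -0.982, 0.0], [0.001, 0.0, -1.0]]
contact_force: [-0.3, -0.8, -2.1]
gripper_width: 0.0582
```

```bash
python3 go.py 463 -338 150 11 28;  python3 -c "
from h import *
shot('pics/w6.png')"
```

```text
t 13.73 pos [ 463.6 -334.8  177. ] yaw 10.94 w 58.2 F [-0.3 -0.8 -2.1]
turn rows 1 x [ 0.   -0.06 -0.06]  shift(after turn) rows 1 x [-1.2  3.1 27. ] mm total [-1.2  3.1 27. ]
```

View pics/w6.png

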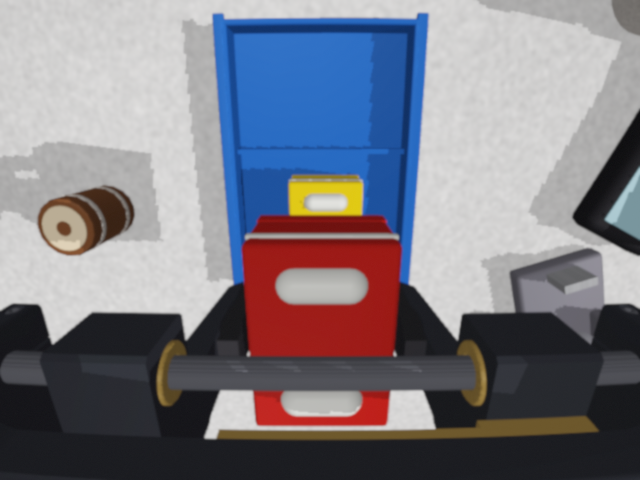

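```bash
python3 - <<'E'
from box import *
for f in ('pics/w3.png','pics/w6.png'):
    im,C=load(f); hsv=cv2.cvtColor(im,cv2.COLOR_BGR2HSV)
    w=cv2.inRange(hsv,(0,0,120),(179,90,255)); 
    for roi in ((265,255,380,320),(275,392,370,420)):
        x0,y0,x1,y1=roi; k=w*0;k[y0:y1,x0:x1]=w[y0:y1,x0:x1]
        q=max(cv2.findContours(k,0,1)[0],key=cv2.contourArea); print(f,cv2.boundingRect(q))
E
```

```text
pics/w3.png (275, 267, 93, 36)
pics/w3.png (281, 392, 81, 24)
pics/w6.png (275, 268, 93, 36)
pics/w6.png (281, 392, 81, 25)
```

Emit:
play_rows(
  targets=[
    [0.05,[-0.001,0.003,0.01],[0,0,0]],
    [0.05,[0,0,0.02],[0,0,0]],
    [0.05,[0,0,0.02],[0,0,0]],
    [0.05,[0,0,0.02],[0,0,0]],
    [0.05,[0,0,0.015],[0,0,0]],
    [0.05,[0,0,0.005],[0,0,0]],
    [0.05,[0,0,0],[0,0,0]],
    [0.05,[0,0,0],[0,0,0]],
  ],
)

```text
t: 14.45
position: [0.4637, -0.3387, 0.088]
orientation: [[0.982, 0.19, 0.002], [0.19, -0.982, -0.002], [0.002, 0.002, -1.0]]
contact_force: [1.0, -0.2, -1.1]
gripper_width: 0.0579
```

```bash
python3 go.py 463 -338 80 11.04 28;  python3 -c "
from h import *
shot('pics/w7.png')"
```

```text
t 14.45 pos [ 463.7 -338.7   88. ] yaw 10.97 w 57.9 F [ 1.  -0.2 -1.1]
turn rows 1 x [ 0.12 -0.11 -0.07]  shift(after turn) rows 1 x [-0.6 -0.8  8. ] mm total [-0.6 -0.8  8. ]
```

View pics/w7.png

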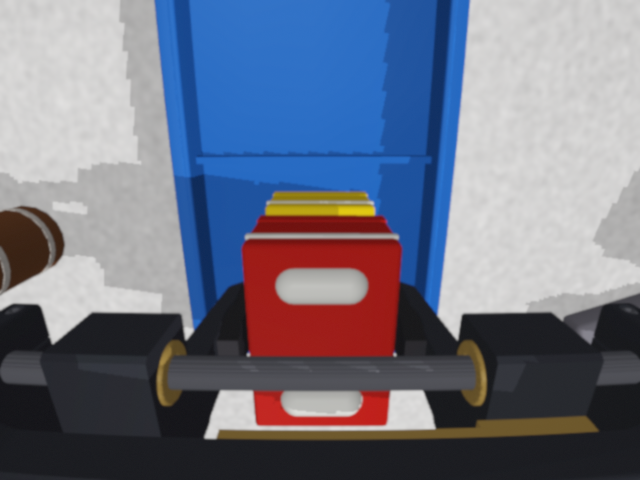

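Emit:
play_rows(
  targets=[
    [0.05,[-0.0006,-0.0007,0.003],[0.1,-0.1,0]],
    [0.05,[0,0,0.003],[0,0,0]],
    [0.05,[0,0,0.001],[0,0,0]],
    [0.05,[0,0,0],[0,0,0]],
    [0.05,[0,0,0],[0,0,0]],
  ],
)

```text
t: 14.92
position: [0.4627, -0.3383, 0.0809]
orientation: [[0.982, 0.19, 0.0], [0.19, -0.982, -0.0], [0.0, 0.0, -1.0]]
contact_force: [-0.2, 0.4, -1.3]
gripper_width: 0.0576
```

```bash
python3 go.py 463 -338 71.4 11.04 28
```

```text
t 14.92 pos [ 462.7 -338.3   80.9] yaw 10.93 w 57.6 F [-0.2  0.4 -1.3]
turn rows 1 x [ 0.   -0.   -0.11]  shift(after turn) rows 1 x [ 0.4 -0.3  9.5] mm total [ 0.4 -0.3  9.5]
```

Emit:
play_rows(
  targets=[
    [0.05,[0.0003,-0.0003,0.001],[0,0,-0.1]],
    [0.05,[0,0,0.001],[0,0,0]],
    [0.05,[0,0,0.001],[0,0,0]],
    [0.05,[0,0,0.001],[0,0,0]],
    [0.05,[0,0,0.001],[0,0,0]],
    [0.05,[0,0,0],[0,0,0]],
  ],
)

```text
t: 15.42
position: [0.4629, -0.3379, 0.0755]
orientation: [[0.982, 0.191, -0.0], [0.191, -0.982, 0.0], [-0.0, -0.0, -1.0]]
contact_force: [0.2, 0.3, -0.8]
gripper_width: 0.058
```

Emit:
play_rows(
  targets=[
    [0.05,[0,0,0.001],[0,0,0]],
    [0.05,[0,0,0.001],[0,0,0]],
    [0.05,[0,0,0.001],[0,0,0]],
    [0.05,[0,0,0.001],[0,0,0]],
    [0.05,[0,0,0],[0,0,0]],
    [0.05,[0,0,0],[0,0,0]],
  ],
)

```text
t: 15.92
position: [0.4629, -0.3379, 0.0717]
orientation: [[0.982, 0.191, -0.0], [0.191, -0.982, 0.0], [-0.0, -0.0, -1.0]]
contact_force: [-0.4, 0.8, -1.8]
gripper_width: 0.0578
```

Emit:
play_rows(
  targets=[
    [0.05,[0,0,0.0005],[0,0,0]],
    [0.05,[0,0,0.0005],[0,0,0]],
    [0.05,[0,0,0],[0,0,0]],
    [0.05,[0,0,0],[0,0,0]],
  ],
)

```text
t: 16.25
position: [0.4629, -0.338, 0.0713]
orientation: [[0.981, 0.191, 0.0], [0.191, -0.981, -0.0], [0.0, 0.001, -1.0]]
contact_force: [-1.3, 1.5, 5.2]
gripper_width: 0.058
```

Emit:
play_rows(
  targets=[
    [0.075,[0,0,0],[0,0,0]],
    [0.075,[0,0,0],[0,0,0]],
    [0.075,[0,0,0],[0,0,0]],
    [0.075,[0,0,0],[0,0,0]],
    [0.075,[0,0,-0.005],[0,0,0]],
    [0.075,[0,0,-0.02],[0,0,0]],
    [0.075,[0,0,-0.03],[0,0,0]],
    [0.075,[0,0,-0.03],[0,0,0]],
  ],
)

```text
t: 16.92
position: [0.4627, -0.3377, 0.1566]
orientation: [[0.982, 0.191, -0.001], [0.191, -0.982, 0.001], [-0.001, -0.001, -1.0]]
contact_force: [-0.4, -0.2, 0.5]
gripper_width: 0.0752
```

Emit:
play_rows(
  targets=[
    [0.088,[0,0,-0.03],[0,0,0]],
    [0.088,[0,0,-0.03],[0,0,0]],
    [0.088,[0,0,-0.03],[0,0,0]],
    [0.088,[0,0,-0.03],[0,0,0]],
    [0.088,[0,0,0],[0,0,0]],
    [0.088,[0,0,0],[0,0,0]],
  ],
)

```text
t: 17.42
position: [0.4631, -0.3381, 0.2774]
orientation: [[0.981, 0.192, 0.002], [0.192, -0.981, -0.003], [0.002, 0.003, -1.0]]
contact_force: [-0.4, -0.1, -1.0]
gripper_width: 0.0879
```

```bash
python3 go.py 687 -124.5 200 0 30;  python3 - <<'E'
from h import *
shot('pics/w8.png')
im=capture("scene"); cv2.imwrite("pics/s8.png",cv2.resize(im[130:260,160:400,::-1],None,fx=3,fy=3,interpolation=2))
E
```

```text
t 17.42 pos [ 463.1 -338.1  277.4] yaw 11.04 w 87.9 F [-0.4 -0.1 -1. ]
turn rows 2 x [ 0.08 -0.06  5.52]  shift(after turn) rows 11 x [ 20.4 -19.4   7. ] mm total [ 223.9 -213.6   77.4]
```

View pics/w8.png

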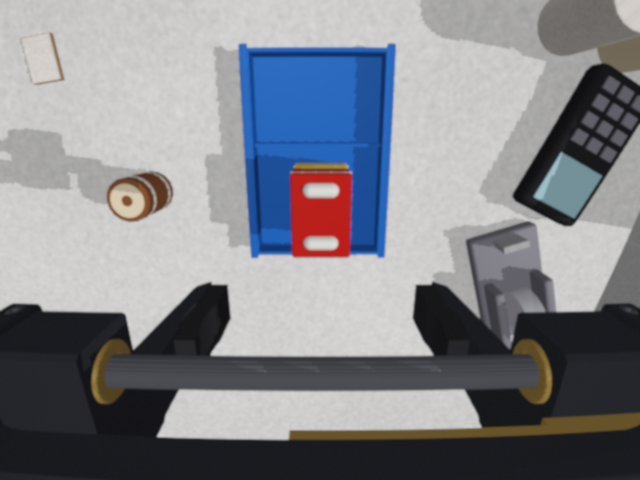

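View pics/s8.png

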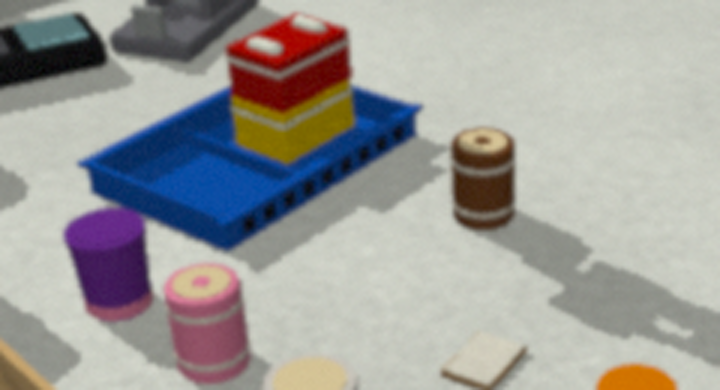

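Emit:
play_rows(
  targets=[
    [0.088,[0,0,0],[0,0,5.5]],
    [0.088,[0,0,0],[0,0,5.5]],
    [0.088,[0.0203,-0.0194,0],[0,0,0]],
    [0.088,[0.0203,-0.0194,0],[0,0,0]],
    [0.088,[0.0203,-0.0194,0],[0,0,0]],
    [0.088,[0.0203,-0.0194,0.005],[0,0,0]],
    [0.088,[0.0203,-0.0194,0.005],[0,0,0]],
    [0.088,[0.0203,-0.0194,0.005],[0,0,0]],
  ],
)

```text
t: 18.18
position: [0.5852, -0.2202, 0.2589]
orientation: [[1.0, 0.001, -0.002], [0.001, -1.0, 0.002], [-0.002, -0.002, -1.0]]
contact_force: [0.7, 0.0, 1.3]
gripper_width: 0.088
```

Emit:
play_rows(
  targets=[
    [0.088,[0.0203,-0.0194,0.005],[0,0,0]],
    [0.088,[0.0203,-0.0194,0.005],[0,0,0]],
    [0.088,[0.0203,-0.0194,0.005],[0,0,0]],
    [0.088,[0.0203,-0.0194,0.005],[0,0,0]],
    [0.088,[0.0203,-0.0194,0.005],[0,0,0]],
    [0.088,[0,0,0],[0,0,0]],
    [0.088,[0,0,0],[0,0,0]],
  ],
)

```text
t: 18.77
position: [0.6862, -0.1233, 0.2334]
orientation: [[1.0, 0.003, -0.004], [0.003, -1.0, 0.001], [-0.004, -0.001, -1.0]]
contact_force: [-0.3, -0.4, 0.0]
gripper_width: 0.0876
```

```bash
python3 go.py 687 -124.5 100 0 30;  python3 - <<'E'
from h import *
shot('pics/w9.png')
E
```

```text
t 18.77 pos [ 686.2 -123.3  233.4] yaw 0.15 w 87.6 F [-0.3 -0.4  0. ]
turn rows 1 x [-0.07  0.21  0.15]  shift(after turn) rows 5 x [ 0.2  0.2 26.7] mm total [  0.8   1.2 133.4]
```

View pics/w9.png

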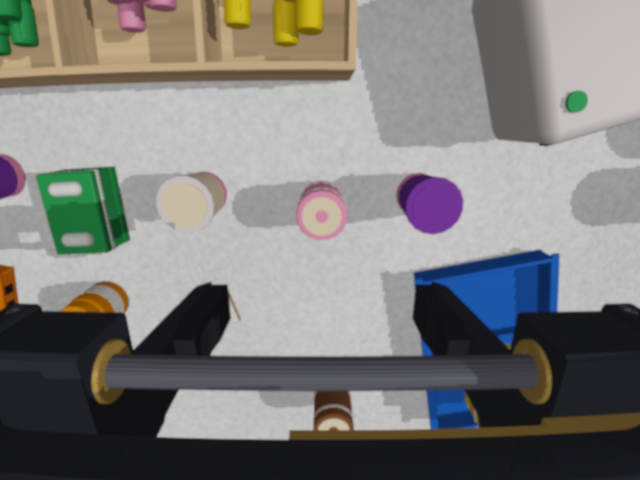

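```bash
python3 - <<'E'
from h import *
im,C=load('pics/w9.png')
for n,p,z in (("pink",(322,215),.064),("cup",(185,203),.062),("purple",(433,205),.062)): print(n,ray(C,p,z).round(4))
E
python3 go.py 687 -124.5 30 0 30
```

```text
pink [[ 0.6895 -0.1233  0.064 ]]
cup [[0.7002 0.0017 0.062 ]]
purple [[ 0.6987 -0.2243  0.062 ]]
t 18.82 pos [ 685.8 -124.3  234.2] yaw 0.07 w 87.8 F [-0.   0.2  0.2]
turn rows 1 x [-0.04  0.15  0.07]  shift(after turn) rows 7 x [ 0.2  0.  29.2] mm total [1.200e+00 2.000e-01 2.042e+02]
```

Emit:
play_rows(
  targets=[
    [0.088,[0.0027,-0.0008,0.02],[0,0.15,0]],
    [0.088,[0,0,0.025],[0,0,0]],
    [0.088,[0,0,0.025],[0,0,0]],
    [0.088,[0,0,0.025],[0,0,0]],
    [0.088,[0,0,0.025],[0,0,0]],
    [0.088,[0,0,0.025],[0,0,0]],
    [0.088,[0,0,0],[0,0,0]],
    [0.088,[0,0,0],[0,0,0]],
  ],
)

```text
t: 19.48
position: [0.6883, -0.1245, 0.0904]
orientation: [[1.0, -0.001, 0.0], [-0.001, -1.0, 0.001], [0.0, -0.001, -1.0]]
contact_force: [0.2, 0.9, 0.8]
gripper_width: 0.0877
```

```bash
python3 go.py 688.5 -123.5 30 0 30;  python3 - <<'E'
from h import *
shot('pics/w10.png')
E
```

```text
t 19.48 pos [ 688.3 -124.5   90.4] yaw -0.03 w 87.7 F [0.2 0.9 0.8]
turn rows 1 x [-0.04 -0.03 -0.03]  shift(after turn) rows 3 x [ 0.1 -0.3 20.1] mm total [ 0.2 -1.  60.4]
```

View pics/w10.png

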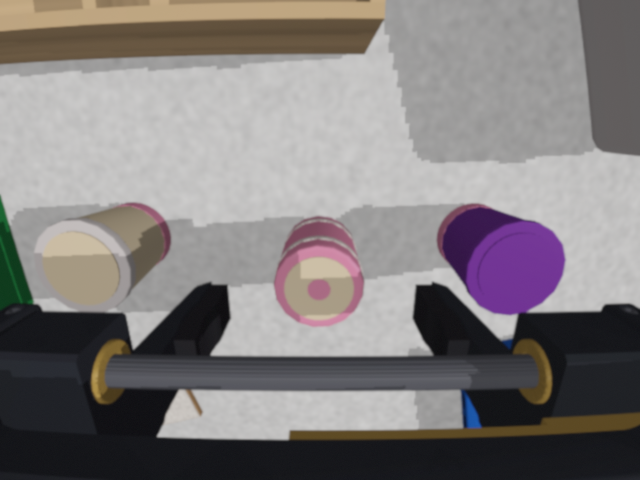

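Emit:
play_rows(
  targets=[
    [0.088,[0,-0.001,0.02],[0,0,0]],
    [0.088,[0,0,0.02],[0,0,0]],
    [0.088,[0,0,0.014],[0,0,0]],
    [0.088,[0,0,0.006],[0,0,0]],
    [0.088,[0,0,0],[0,0,0]],
    [0.04,[0,0,0],[0,0,0]],
    [0.04,[0,0,0],[0,0,0]],
    [0.04,[0,0,0],[0,0,0]],
  ],
  force=15,
)

```text
t: 20.2
position: [0.6899, -0.1228, 0.0323]
orientation: [[1.0, 0.001, 0.005], [0.001, -1.0, -0.001], [0.005, 0.001, -1.0]]
contact_force: [0.6, 0.4, 0.3]
gripper_width: 0.07
```

Emit:
play_rows(
  targets=[
    [0.04,[0,0,0],[0,0,0]],
    [0.04,[0,0,0],[0,0,0]],
    [0.04,[0,0,0],[0,0,0]],
    [0.04,[0,0,0],[0,0,0]],
    [0.04,[0,0,0],[0,0,0]],
    [0.04,[0,0,0],[0,0,0]],
  ],
)

```text
t: 20.7
position: [0.6893, -0.1226, 0.031]
orientation: [[1.0, 0.001, 0.003], [0.001, -1.0, -0.0], [0.003, 0.0, -1.0]]
contact_force: [-1.0, -0.1, 3.1]
gripper_width: 0.0476
```

Emit:
play_rows(
  targets=[
    [0.04,[0,0,-0.01],[0,0,0]],
    [0.04,[0,0,-0.02],[0,0,0]],
    [0.04,[0,0,-0.025],[0,0,0]],
    [0.04,[0,0,-0.025],[0,0,0]],
    [0.04,[0,0,-0.025],[0,0,0]],
    [0.04,[0,0,-0.025],[0,0,0]],
    [0.04,[0,0,-0.02],[0,0,0]],
    [0.04,[0,0,0],[0,0,0]],
  ],
)

```text
t: 21.37
position: [0.6901, -0.1229, 0.1861]
orientation: [[1.0, 0.001, 0.01], [0.001, -1.0, -0.003], [0.01, 0.003, -1.0]]
contact_force: [-0.2, -0.3, -1.0]
gripper_width: 0.0471
```

```bash
python3 go.py 570 -315 180 11 28
```

```text
t 21.37 pos [ 690.1 -122.9  186.1] yaw 0.04 w 47.1 F [-0.2 -0.3 -1. ]
turn rows 2 x [ 0.11 -0.29 -5.48]  shift(after turn) rows 9 x [-17.2  18.4   0.7] mm total [-154.5  165.6    6.1]
```

Emit:
play_rows(
  targets=[
    [0.04,[0,0,0],[0,0,-5.5]],
    [0.04,[0,0,0],[0,0,-5.5]],
    [0.04,[-0.0172,0.0184,0],[0,0,0]],
    [0.04,[-0.0172,0.0184,0],[0,0,0]],
    [0.04,[-0.0172,0.0184,0],[0,0,0]],
    [0.04,[-0.0172,0.0184,0],[0,0,0]],
    [0.04,[-0.0172,0.0184,0],[0,0,0]],
    [0.04,[-0.0172,0.0184,0],[0,0,0]],
  ],
)

```text
t: 22.03
position: [0.6076, -0.2513, 0.1792]
orientation: [[0.981, 0.192, 0.001], [0.192, -0.981, 0.001], [0.001, -0.001, -1.0]]
contact_force: [0.1, 0.3, -1.3]
gripper_width: 0.0477
```

Emit:
play_rows(
  targets=[
    [0.04,[-0.0172,0.0184,0],[0,0,0]],
    [0.04,[-0.0172,0.0184,0],[0,0,0]],
    [0.04,[-0.0172,0.0184,0],[0,0,0]],
    [0.04,[0,0,0.01],[0,0,0]],
    [0.04,[0,0,0],[0,0,0]],
    [0.04,[0,0,0],[0,0,0]],
  ],
)

```text
t: 22.53
position: [0.5685, -0.3139, 0.1691]
orientation: [[0.981, 0.192, 0.001], [0.192, -0.981, 0.002], [0.001, -0.002, -1.0]]
contact_force: [-0.7, 0.9, -2.0]
gripper_width: 0.0474
```

```bash
python3 go.py 570 -315 36 11 28;  python3 - <<'E'
from h import *
shot('pics/w11.png')
E
```

```text
t 22.53 pos [ 568.5 -313.9  169.1] yaw 11.05 w 47.4 F [-0.7  0.9 -2. ]
turn rows 1 x [-0.11 -0.06  0.05]  shift(after turn) rows 5 x [ 0.3  0.3 26.6] mm total [  1.3   1.4 133.1]
```

View pics/w11.png

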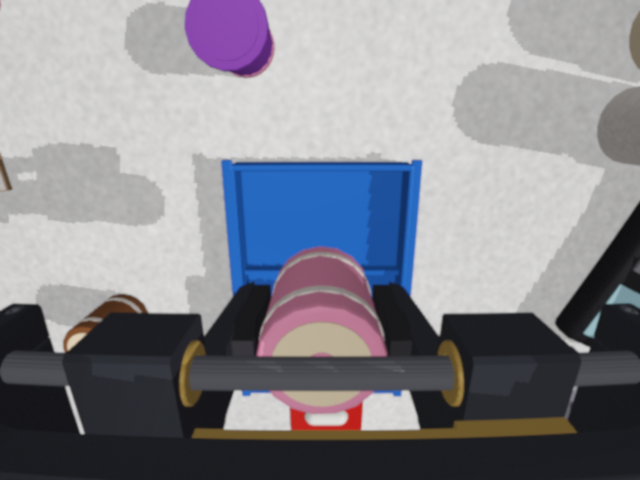

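Emit:
play_rows(
  targets=[
    [0.04,[0.0013,0.0014,0.02],[0,0,0]],
    [0.04,[0,0,0.025],[0,0,0]],
    [0.04,[0,0,0.025],[0,0,0]],
    [0.04,[0,0,0.025],[0,0,0]],
    [0.04,[0,0,0.015],[0,0,0]],
    [0.04,[0,0,0],[0,0,0]],
    [0.04,[0,0,0],[0,0,0]],
  ],
)

```text
t: 23.17
position: [0.571, -0.315, 0.0604]
orientation: [[0.981, 0.193, 0.002], [0.193, -0.981, 0.001], [0.002, -0.0, -1.0]]
contact_force: [0.4, -0.7, -1.1]
gripper_width: 0.0478
```

```bash
python3 go.py 570 -315 37 11 28
```

```text
t 23.17 pos [ 571.  -315.    60.4] yaw 11.11 w 47.8 F [ 0.4 -0.7 -1.1]
turn rows 1 x [-0.01 -0.12  0.11]  shift(after turn) rows 1 x [-1.  -0.2 23.4] mm total [-1.  -0.2 23.4]
```

Emit:
play_rows(
  targets=[
    [0.04,[-0.001,0,0.01],[0,-0.1,0]],
    [0.04,[0,0,0.008],[0,0,0]],
    [0.04,[0,0,0.004],[0,0,0]],
    [0.04,[0,0,0.0015],[0,0,0]],
    [0.04,[0,0,0.001],[0,0,0]],
    [0.04,[0,0,0],[0,0,0]],
    [0.04,[0,0,0],[0,0,0]],
  ],
)

```text
t: 23.75
position: [0.5697, -0.3162, 0.0363]
orientation: [[0.982, 0.191, 0.001], [0.191, -0.982, -0.001], [0.001, 0.001, -1.0]]
contact_force: [-0.8, -0.7, -2.2]
gripper_width: 0.0475
```

Emit:
play_rows(
  targets=[
    [0.04,[0,0,0.0007],[0,0,0]],
    [0.04,[0,0,0.0007],[0,0,0]],
    [0.04,[0,0,0],[0,0,0]],
    [0.04,[0,0,0],[0,0,0]],
  ],
)

```text
t: 24.08
position: [0.5697, -0.3162, 0.035]
orientation: [[0.982, 0.191, 0.001], [0.191, -0.982, -0.001], [0.001, 0.001, -1.0]]
contact_force: [-1.1, 0.6, 1.7]
gripper_width: 0.0473
```

Emit:
play_rows(
  targets=[
    [0.07,[0,0,0],[0,0,0]],
    [0.07,[0,0,0],[0,0,0]],
    [0.07,[0,0,0],[0,0,0]],
    [0.07,[0,0,0],[0,0,0]],
    [0.07,[0,0,-0.005],[0,0,0]],
    [0.07,[0,0,-0.02],[0,0,0]],
    [0.07,[0,0,-0.03],[0,0,0]],
    [0.07,[0,0,-0.03],[0,0,0]],
  ],
)

```text
t: 24.75
position: [0.5692, -0.3158, 0.1203]
orientation: [[0.982, 0.191, -0.0], [0.191, -0.982, 0.001], [-0.0, -0.001, -1.0]]
contact_force: [0.2, -0.7, -0.5]
gripper_width: 0.0703
```

Emit:
play_rows(
  targets=[
    [0.088,[0,0,-0.03],[0,0,0]],
    [0.088,[0,0,-0.03],[0,0,0]],
    [0.088,[0,0,-0.03],[0,0,0]],
    [0.088,[0,0,-0.03],[0,0,0]],
    [0.088,[0,0,0],[0,0,0]],
    [0.088,[0,0,0],[0,0,0]],
  ],
)

```text
t: 25.25
position: [0.5696, -0.3162, 0.2415]
orientation: [[0.981, 0.191, 0.004], [0.191, -0.981, -0.003], [0.003, 0.003, -1.0]]
contact_force: [1.0, 0.8, -0.5]
gripper_width: 0.0878
```

```bash
python3 go.py 697 1 235 -4 30;  python3 - <<'E'
from h import *
shot('pics/w12.png')
E
```

```text
t 25.25 pos [ 569.6 -316.2  241.5] yaw 11.04 w 87.8 F [ 1.   0.8 -0.5]
turn rows 3 x [ 0.06 -0.07  5.01]  shift(after turn) rows 12 x [  8.7 -27.1   0.5] mm total [ 104.9 -325.3    6.5]
```

View pics/w12.png

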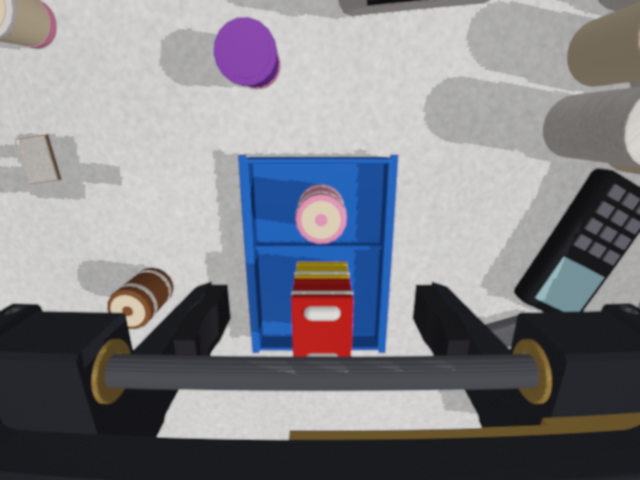

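Emit:
play_rows(
  targets=[
    [0.088,[0,0,0],[0,0,5]],
    [0.088,[0,0,0],[0,0,5]],
    [0.088,[0,0,0],[0,0,5]],
    [0.088,[0.0087,-0.027,0],[0,0,0]],
    [0.088,[0.0087,-0.027,0],[0,0,0]],
    [0.088,[0.0087,-0.027,0],[0,0,0]],
    [0.088,[0.0087,-0.027,0],[0,0,0]],
    [0.088,[0.0087,-0.027,0],[0,0,0]],
  ],
)

```text
t: 25.97
position: [0.622, -0.1829, 0.2378]
orientation: [[0.998, -0.069, -0.002], [-0.069, -0.998, 0.001], [-0.002, -0.001, -1.0]]
contact_force: [0.3, 0.8, 0.3]
gripper_width: 0.0884
```

Emit:
play_rows(
  targets=[
    [0.088,[0.0087,-0.027,0],[0,0,0]],
    [0.088,[0.0087,-0.027,0],[0,0,0]],
    [0.088,[0.0087,-0.027,0],[0,0,0]],
    [0.088,[0.0087,-0.027,0],[0,0,0]],
    [0.088,[0.0087,-0.027,0],[0,0,0]],
    [0.088,[0.0087,-0.027,0],[0,0,0]],
    [0.088,[0.0087,-0.027,0],[0,0,0]],
    [0.088,[0,0,0],[0,0,0]],
  ],
)

```text
t: 26.63
position: [0.6964, 0.0048, 0.2373]
orientation: [[0.998, -0.064, -0.002], [-0.064, -0.998, 0.001], [-0.002, -0.001, -1.0]]
contact_force: [0.3, 1.3, -0.6]
gripper_width: 0.0883
```

Emit:
play_rows(
  targets=[
    [0.088,[0,0,0],[0,0,0]],
    [0.088,[0,0,0],[0,0,0]],
  ],
)

```text
t: 26.8
position: [0.6955, -0.0005, 0.2383]
orientation: [[0.998, -0.069, -0.001], [-0.069, -0.998, -0.0], [-0.001, 0.0, -1.0]]
contact_force: [-0.7, -0.2, -0.2]
gripper_width: 0.088
```

```bash
python3 go.py 698 1 90 -4 30;  python3 - <<'E'
from h import *
shot('pics/w13.png')
E
```

```text
t 26.8 pos [ 6.955e+02 -5.000e-01  2.383e+02] yaw -3.97 w 88.0 F [-0.7 -0.2 -0.2]
turn rows 1 x [0.02 0.08 0.03]  shift(after turn) rows 5 x [ 0.5 -0.3 29.7] mm total [  2.4  -1.6 148.3]
```

View pics/w13.png

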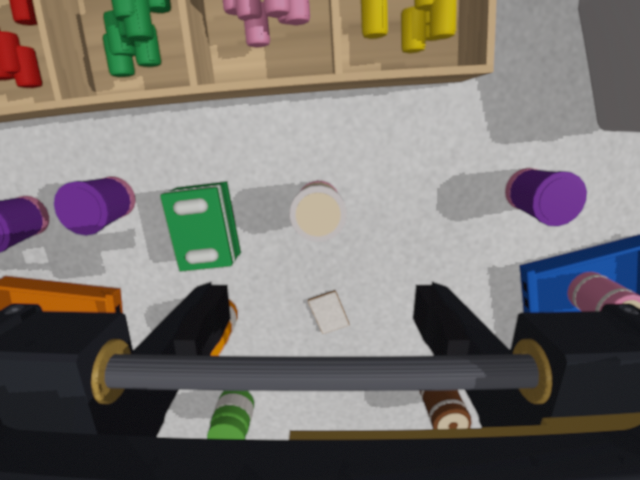

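```bash
python3 - <<'E'
from h import *
im,C=load('pics/w13.png')
print(ray(C,(317,211),.062).round(4))
E
python3 go.py 698.5 1.5 28 -4 30
```

```text
[[0.7016 0.0036 0.062 ]]
t 26.85 pos [695.5  -1.  238.7] yaw -4.01 w 88.2 F [-0.8 -0.5  0.6]
turn rows 1 x [ 0.02  0.05 -0.01]  shift(after turn) rows 8 x [ 0.4 -0.3 26.3] mm total [  2.8  -2.7 210.7]
```

Emit:
play_rows(
  targets=[
    [0.088,[0.0042,-0.0036,0.02],[0,0,0]],
    [0.088,[0,0,0.025],[0,0,0]],
    [0.088,[0,0,0.025],[0,0,0]],
    [0.088,[0,0,0.025],[0,0,0]],
    [0.088,[0,0,0.025],[0,0,0]],
    [0.088,[0,0,0.025],[0,0,0]],
    [0.088,[0,0,0],[0,0,0]],
    [0.088,[0,0,0],[0,0,0]],
  ],
)

```text
t: 27.52
position: [0.7, 0.0022, 0.094]
orientation: [[0.998, -0.071, -0.001], [-0.071, -0.998, -0.0], [-0.001, 0.0, -1.0]]
contact_force: [-0.3, -0.1, 0.8]
gripper_width: 0.0879
```

```bash
python3 go.py 700 2.5 28 -4 30;  python3 - <<'E'
from h import *
shot('pics/w14.png')
E
```

```text
t 27.52 pos [700.    2.2  94. ] yaw -4.04 w 87.9 F [-0.3 -0.1  0.8]
turn rows 1 x [ 0.01  0.08 -0.04]  shift(after turn) rows 3 x [ 0.  -0.1 22. ] mm total [ 0.  -0.3 66. ]
```

View pics/w14.png

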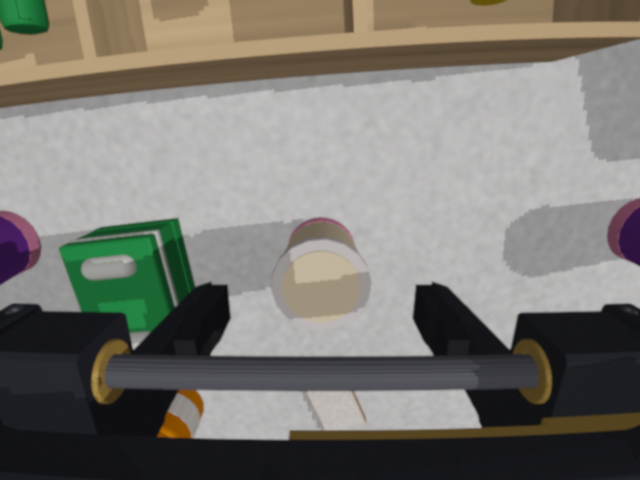

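```bash
python3 - <<'E'
from h import *
im,C=load('pics/w14.png')
print(ray(C,(321,283),.062).round(4))
E
```

```text
[[0.701  0.0028 0.062 ]]
```

Emit:
play_rows(
  targets=[
    [0.088,[0,0,0.02],[0,0,0]],
    [0.088,[0,0,0.02],[0,0,0]],
    [0.088,[0,0,0.018],[0,0,0]],
    [0.088,[0,0,0.008],[0,0,0]],
    [0.088,[0,0,0],[0,0,0]],
    [0.04,[0,0,0],[0,0,0]],
    [0.04,[0,0,0],[0,0,0]],
    [0.04,[0,0,0],[0,0,0]],
  ],
  force=15,
)

```text
t: 28.23
position: [0.7013, 0.0031, 0.0303]
orientation: [[0.998, -0.069, 0.004], [-0.069, -0.998, -0.001], [0.004, 0.001, -1.0]]
contact_force: [0.1, -1.3, -0.2]
gripper_width: 0.0702
```

Emit:
play_rows(
  targets=[
    [0.04,[0,0,0],[0,0,0]],
    [0.04,[0,0,0],[0,0,0]],
    [0.04,[0,0,0],[0,0,0]],
    [0.04,[0,0,0],[0,0,0]],
    [0.04,[0,0,0],[0,0,0]],
    [0.04,[0,0,0],[0,0,0]],
  ],
)

```text
t: 28.73
position: [0.7008, 0.0031, 0.0291]
orientation: [[0.998, -0.069, 0.002], [-0.069, -0.998, -0.001], [0.002, 0.0, -1.0]]
contact_force: [-0.0, -1.0, 4.4]
gripper_width: 0.0531
```

Emit:
play_rows(
  targets=[
    [0.04,[0,0,-0.01],[0,0,0]],
    [0.04,[0,0,-0.02],[0,0,0]],
    [0.04,[0,0,-0.025],[0,0,0]],
    [0.04,[0,0,-0.025],[0,0,0]],
    [0.04,[0,0,-0.025],[0,0,0]],
    [0.04,[0,0,-0.025],[0,0,0]],
    [0.04,[0,0,-0.025],[0,0,0]],
    [0.04,[0,0,0],[0,0,0]],
  ],
)

```text
t: 29.4
position: [0.7017, 0.0033, 0.1894]
orientation: [[0.998, -0.069, 0.01], [-0.069, -0.998, -0.002], [0.01, 0.001, -1.0]]
contact_force: [0.6, 0.1, 0.2]
gripper_width: 0.0529
```

```bash
python3 go.py 461.5 348.5 180 -10 28; python3 - <<'E'
from h import *
shot('pics/w15.png')
E
```

```text
t 29.4 pos [701.7   3.3 189.4] yaw -3.94 w 52.9 F [0.6 0.1 0.2]
turn rows 1 x [ 0.02 -0.55  6.06]  shift(after turn) rows 16 x [-18.5 -18.6   0.6] mm total [-296.5 -298.2    9.4]
```

View pics/w15.png

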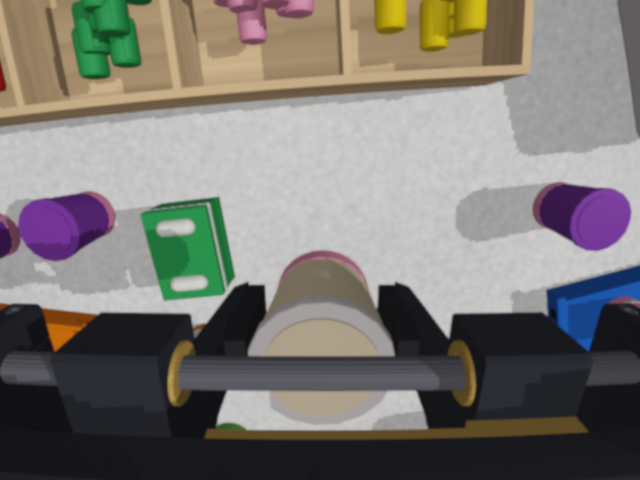

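Emit:
play_rows(
  targets=[
    [0.04,[0,0,0],[0,-0.5,6]],
    [0.04,[-0.0185,-0.0186,0],[0,0,0]],
    [0.04,[-0.0185,-0.0186,0],[0,0,0]],
    [0.04,[-0.0185,-0.0186,0],[0,0,0]],
    [0.04,[-0.0185,-0.0186,0],[0,0,0]],
    [0.04,[-0.0185,-0.0186,0],[0,0,0]],
    [0.04,[-0.0185,-0.0186,0],[0,0,0]],
    [0.04,[-0.0185,-0.0186,0],[0,0,0]],
  ],
)

```text
t: 30.12
position: [0.5937, 0.1549, 0.1825]
orientation: [[0.985, -0.173, -0.011], [-0.173, -0.985, 0.001], [-0.011, 0.001, -1.0]]
contact_force: [0.2, 0.3, -1.1]
gripper_width: 0.0529
```

Emit:
play_rows(
  targets=[
    [0.04,[-0.0185,-0.0186,0],[0,0,0]],
    [0.04,[-0.0185,-0.0186,0],[0,0,0]],
    [0.04,[-0.0185,-0.0186,0],[0,0,0]],
    [0.04,[-0.0185,-0.0186,0],[0,0,0]],
    [0.04,[-0.0185,-0.0186,0],[0,0,0]],
    [0.04,[-0.0185,-0.0186,0],[0,0,0]],
    [0.04,[0,0,0],[0,0,0]],
    [0.04,[0,0,0],[0,0,0]],
  ],
)

```text
t: 30.78
position: [0.504, 0.2837, 0.1838]
orientation: [[0.985, -0.171, -0.011], [-0.171, -0.985, -0.0], [-0.01, 0.002, -1.0]]
contact_force: [0.3, -0.7, -2.5]
gripper_width: 0.0527
```

```bash
python3 go.py 461.5 348.5 180 -10 28; python3 - <<'E'
from h import *
shot('pics/w16.png')
E
```

```text
t 30.78 pos [504.  283.7 183.8] yaw -9.84 w 52.7 F [ 0.3 -0.7 -2.5]
turn rows 1 x [0.12 0.59 0.16]  shift(after turn) rows 3 x [-17.7 -18.8   1.3] mm total [-53.1 -56.4   3.8]
```

View pics/w16.png

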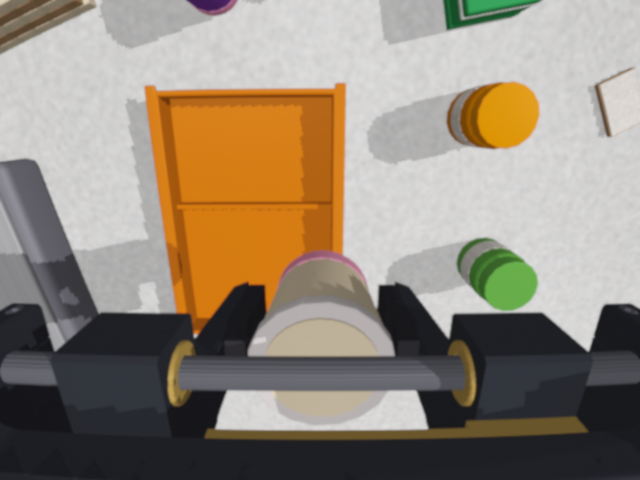

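```bash
python3 - <<'E'
from h import *
im,C=load('pics/w16.png')
a=np.radians(-9.9);R=np.array([[np.cos(a),-np.sin(a)],[np.sin(a),np.cos(a)]])
for q,z in zip(np.array([[112.5,75],[112.5,-75],[14.5,70],[14.5,-70]])/1000,[.028,.028,.016,.016]): print(q,proj(C,[*(R@q+[.5081,.3403]),z]).round(0))
for z,p in ((.028,[(147,87),(345,84)]),(.016,[(177,206),(333,206)])):
    P=ray(C,p,z)*1000; print(P.round(1).tolist(),P.mean(0).round(1),np.degrees(np.arctan2(P[1,0]-P[0,0],P[0,1]-P[1,1])))
E
```

```text
[0.1125 0.075 ] [[156.  92.]]
[ 0.1125 -0.075 ] [[345.  90.]]
[0.0145 0.07  ] [[182. 209.]]
[ 0.0145 -0.07  ] [[337. 208.]]
[[636.6, 400.8, 28.0], [610.4, 246.7, 28.0]] [623.5 323.7  28. ] -9.65489265120143
[[537.4, 410.4, 16.0], [512.9, 271.7, 16.0]] [525.2 341.1  16. ] -10.019505217971183
```

Emit:
play_rows(
  targets=[
    [0.04,[-0.0175,-0.019,0],[0,0.5,0]],
    [0.04,[-0.0175,-0.019,0],[0,0,0]],
    [0.04,[-0.0165,-0.02,0],[0,0,0]],
    [0.04,[0,0,0.02],[0,0,0]],
    [0.04,[0,0,0.025],[0,0,0]],
    [0.04,[0,0,0.025],[0,0,0]],
    [0.04,[0,0,0],[0,0,0]],
    [0.04,[0,0,0],[0,0,0]],
  ],
)

```text
t: 31.5
position: [0.4649, 0.3481, 0.1144]
orientation: [[0.985, -0.174, -0.002], [-0.174, -0.985, -0.002], [-0.002, 0.002, -1.0]]
contact_force: [-0.1, -0.1, -1.3]
gripper_width: 0.0529
```

```bash
python3 go.py 463.5 350.5 34 -10 28
```

```text
t 31.5 pos [464.9 348.1 114.4] yaw -10.03 w 52.9 F [-0.1 -0.1 -1.3]
turn rows 1 x [ 0.14  0.09 -0.03]  shift(after turn) rows 3 x [-0.6 -0.7 26.8] mm total [-1.8 -2.1 80.4]
```

Emit:
play_rows(
  targets=[
    [0.04,[-0.0015,-0.002,0.02],[0.1,0.1,0]],
    [0.04,[0,0,0.025],[0,0,0]],
    [0.04,[0,0,0.015],[0,0,0]],
    [0.04,[0,0,0.01],[0,0,0]],
    [0.04,[0,0,0.005],[0,0,0]],
    [0.04,[0,0,0.002],[0,0,0]],
    [0.04,[0,0,0],[0,0,0]],
    [0.04,[0,0,0],[0,0,0]],
  ],
)

```text
t: 32.17
position: [0.4644, 0.3515, 0.0394]
orientation: [[0.985, -0.173, 0.005], [-0.173, -0.985, 0.001], [0.004, -0.002, -1.0]]
contact_force: [0.3, -0.2, -1.4]
gripper_width: 0.0531
```

```bash
python3 go.py 463.5 350.5 33 -10 28
```

```text
t 32.17 pos [464.4 351.5  39.4] yaw -9.97 w 53.1 F [ 0.3 -0.2 -1.4]
turn rows 1 x [-0.13 -0.24  0.03]  shift(after turn) rows 1 x [-0.7  1.1  6.4] mm total [-0.7  1.1  6.4]
```

Emit:
play_rows(
  targets=[
    [0.04,[0,0,0.002],[-0.1,-0.1,0]],
    [0.04,[0,0,0.001],[0,0,0]],
    [0.04,[0,0,0.001],[0,0,0]],
    [0.04,[0,0,0],[0,0,0]],
    [0.04,[0,0,0],[0,0,0]],
  ],
)

```text
t: 32.58
position: [0.4638, 0.3513, 0.0344]
orientation: [[0.985, -0.173, 0.001], [-0.173, -0.985, -0.001], [0.001, 0.001, -1.0]]
contact_force: [0.2, -0.2, -1.6]
gripper_width: 0.0529
```

Emit:
play_rows(
  targets=[
    [0.04,[0,0,0.0007],[0,0,0]],
    [0.04,[0,0,0.0007],[0,0,0]],
    [0.04,[0,0,0],[0,0,0]],
    [0.04,[0,0,0],[0,0,0]],
  ],
)

```text
t: 32.92
position: [0.4639, 0.3513, 0.0331]
orientation: [[0.985, -0.173, 0.001], [-0.173, -0.985, -0.001], [0.001, 0.0, -1.0]]
contact_force: [-0.4, 0.4, -0.1]
gripper_width: 0.0526
```

Emit:
play_rows(
  targets=[
    [0.04,[0,0,0.0006],[0,0,0]],
    [0.04,[0,0,0],[0,0,0]],
    [0.04,[0,0,0],[0,0,0]],
  ],
)

```text
t: 33.17
position: [0.4641, 0.3513, 0.033]
orientation: [[0.985, -0.173, 0.002], [-0.173, -0.985, -0.001], [0.002, 0.0, -1.0]]
contact_force: [-0.6, -1.7, 6.1]
gripper_width: 0.0528
```

Emit:
play_rows(
  targets=[
    [0.076,[0,0,0],[0,0,0]],
    [0.076,[0,0,0],[0,0,0]],
    [0.076,[0,0,0],[0,0,0]],
    [0.076,[0,0,0],[0,0,0]],
    [0.076,[0,0,0],[0,0,0]],
    [0.076,[0,0,-0.01],[0,0,0]],
    [0.076,[0,0,-0.03],[0,0,0]],
    [0.076,[0,0,-0.03],[0,0,0]],
  ],
)

```text
t: 33.83
position: [0.4632, 0.3511, 0.103]
orientation: [[0.985, -0.173, -0.001], [-0.173, -0.985, -0.002], [-0.001, 0.002, -1.0]]
contact_force: [0.4, -0.1, 0.1]
gripper_width: 0.0763
```

Emit:
play_rows(
  targets=[
    [0.088,[0,0,-0.03],[0,0,0]],
    [0.088,[0,0,-0.03],[0,0,0]],
    [0.088,[0,0,-0.03],[0,0,0]],
    [0.088,[0,0,-0.03],[0,0,0]],
    [0.088,[0,0,0],[0,0,0]],
    [0.088,[0,0,0],[0,0,0]],
  ],
)

```text
t: 34.33
position: [0.4639, 0.3516, 0.2245]
orientation: [[0.985, -0.173, 0.004], [-0.173, -0.985, 0.001], [0.004, -0.002, -1.0]]
contact_force: [0.1, 0.1, -0.3]
gripper_width: 0.088
```

```bash
python3 go.py 568 131 240 -10 30;  python3 - <<'E'
from h import *
shot('pics/w17.png')
E
```

```text
t 34.33 pos [463.9 351.6 224.5] yaw -9.96 w 88.0 F [ 0.1  0.1 -0.3]
turn rows 1 x [-0.1  -0.24  0.04]  shift(after turn) rows 9 x [15.7 22.1 -1.7] mm total [140.9 199.2 -15.5]
```

View pics/w17.png

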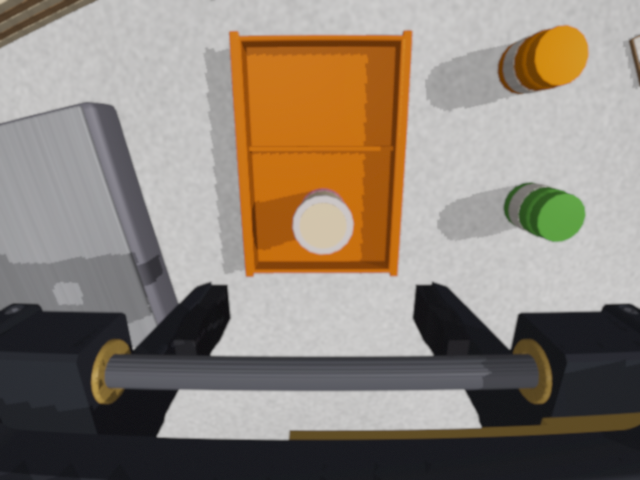

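Cup upright in the large bay (lid at (323,224)). Now the amber jar (top at (560,56)).

Emit:
play_rows(
  targets=[
    [0.088,[0.0157,0.0221,-0.005],[0,-0.2,0]],
    [0.088,[0.0157,0.0221,-0.005],[0,0,0]],
    [0.088,[0.0157,0.0221,-0.005],[0,0,0]],
    [0.088,[0.0157,0.0221,0],[0,0,0]],
    [0.088,[0.0157,0.0221,0],[0,0,0]],
    [0.088,[0.0157,0.0221,0],[0,0,0]],
    [0.088,[0.0157,0.0221,0],[0,0,0]],
    [0.088,[0.0157,0.0221,0],[0,0,0]],
  ],
)

```text
t: 35.05
position: [0.5566, 0.1542, 0.2358]
orientation: [[0.985, -0.173, -0.006], [-0.173, -0.985, -0.0], [-0.006, 0.001, -1.0]]
contact_force: [-0.3, -0.2, 0.9]
gripper_width: 0.0878
```

Emit:
play_rows(
  targets=[
    [0.088,[0.0157,0.0221,0],[0,0,0]],
    [0.088,[0,0,0],[0,0,0]],
    [0.088,[0,0,0],[0,0,0]],
    [0.088,[0,0,0],[0,0,0]],
  ],
)

```text
t: 35.38
position: [0.5678, 0.1316, 0.2363]
orientation: [[0.985, -0.173, -0.005], [-0.173, -0.985, 0.0], [-0.005, 0.001, -1.0]]
contact_force: [0.3, 0.6, 0.8]
gripper_width: 0.0881
```

```bash
python3 go.py 568 131 28 -10 30;  python3 - <<'E'
from h import *
shot('pics/w18.png')
E
```

```text
t 35.38 pos [567.8 131.6 236.3] yaw -9.96 w 88.1 F [0.3 0.6 0.8]
turn rows 1 x [0.04 0.26 0.04]  shift(after turn) rows 7 x [ 0.   0.1 29.8] mm total [  0.3   0.5 208.3]
```

View pics/w18.png

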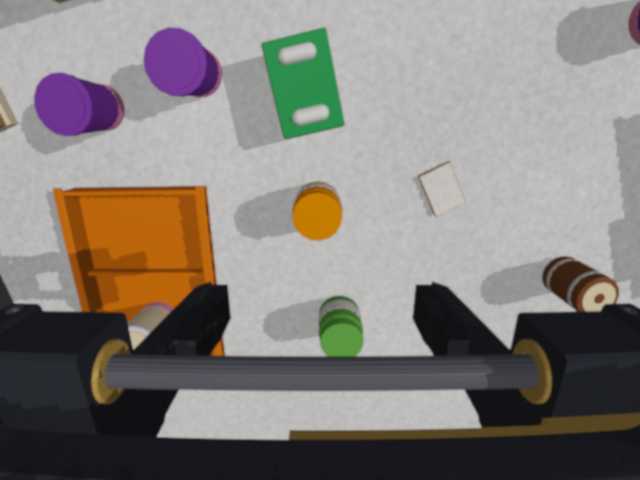

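```bash
python3 - <<'E'
from h import *
im,C=load('pics/w18.png')
print(ray(C,[(317.5,214)],.062).round(4))
E
python3 go.py 569 132 24 -10 30
```

```text
[[0.5712 0.135  0.062 ]]
t 35.43 pos [567.8 131.9 236.6] yaw -9.91 w 87.8 F [0.6 1.  1.1]
turn rows 1 x [0.04 0.23 0.09]  shift(after turn) rows 8 x [ 0.1 -0.  26.6] mm total [  1.2  -0.3 212.6]
```

Emit:
play_rows(
  targets=[
    [0.088,[0.0023,-0.0025,0.02],[0,0.2,0]],
    [0.088,[0,0,0.025],[0,0,0]],
    [0.088,[0,0,0.025],[0,0,0]],
    [0.088,[0,0,0.025],[0,0,0]],
    [0.088,[0,0,0.025],[0,0,0]],
    [0.088,[0,0,0.025],[0,0,0]],
    [0.088,[0,0,0],[0,0,0]],
    [0.088,[0,0,0],[0,0,0]],
  ],
)

```text
t: 36.1
position: [0.5705, 0.1339, 0.0919]
orientation: [[0.985, -0.172, -0.001], [-0.172, -0.985, -0.001], [-0.001, 0.001, -1.0]]
contact_force: [-0.1, 1.0, 0.6]
gripper_width: 0.0883
```

```bash
python3 go.py 570.5 134 24 -10 30;  python3 - <<'E'
from h import *
shot('pics/w19.png')
E
```

```text
t 36.1 pos [570.5 133.9  91.9] yaw -9.89 w 88.3 F [-0.1  1.   0.6]
turn rows 1 x [0.06 0.07 0.11]  shift(after turn) rows 3 x [-0.  -0.  22.6] mm total [-0.  -0.1 67.9]
```

View pics/w19.png

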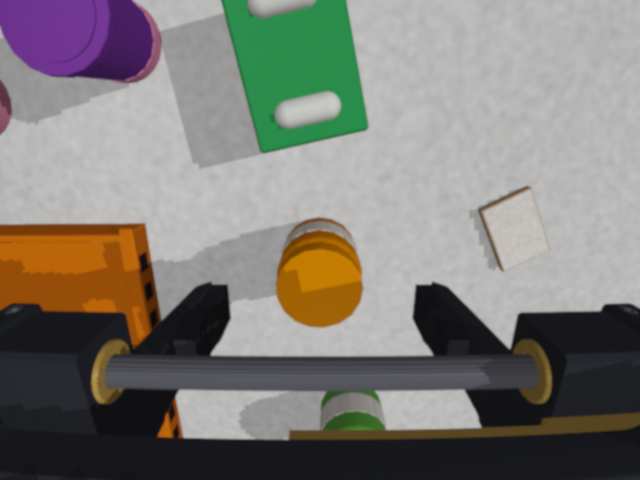

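Emit:
play_rows(
  targets=[
    [0.088,[0,0,0.02],[0,0,0]],
    [0.088,[0,0,0.02],[0,0,0]],
    [0.088,[0,0,0.02],[0,0,0]],
    [0.088,[0,0,0.008],[0,0,0]],
    [0.088,[0,0,0],[0,0,0]],
    [0.04,[0,0,0],[0,0,0]],
    [0.04,[0,0,0],[0,0,0]],
    [0.04,[0,0,0],[0,0,0]],
  ],
  force=18,
)

```text
t: 36.82
position: [0.5719, 0.1331, 0.0256]
orientation: [[0.985, -0.173, 0.003], [-0.173, -0.985, -0.001], [0.003, 0.0, -1.0]]
contact_force: [-0.2, -0.9, 0.2]
gripper_width: 0.0699
```

Emit:
play_rows(
  targets=[
    [0.04,[0,0,0],[0,0,0]],
    [0.04,[0,0,0],[0,0,0]],
    [0.04,[0,0,0],[0,0,0]],
    [0.04,[0,0,0],[0,0,0]],
    [0.04,[0,0,0],[0,0,0]],
    [0.04,[0,0,0],[0,0,0]],
  ],
)

```text
t: 37.32
position: [0.5715, 0.1332, 0.0246]
orientation: [[0.985, -0.173, 0.002], [-0.173, -0.985, -0.0], [0.002, 0.0, -1.0]]
contact_force: [-0.4, 2.2, 4.8]
gripper_width: 0.0489
```

Emit:
play_rows(
  targets=[
    [0.04,[0,0,-0.01],[0,0,0]],
    [0.04,[0,0,-0.02],[0,0,0]],
    [0.04,[0,0,-0.025],[0,0,0]],
    [0.04,[0,0,-0.025],[0,0,0]],
    [0.04,[0,0,-0.025],[0,0,0]],
    [0.04,[0,0,-0.025],[0,0,0]],
    [0.04,[0,0,0],[0,0,0]],
    [0.04,[0,0,0],[0,0,0]],
  ],
)

```text
t: 37.98
position: [0.5711, 0.1329, 0.1547]
orientation: [[0.985, -0.173, 0.002], [-0.173, -0.985, -0.001], [0.002, 0.001, -1.0]]
contact_force: [-0.5, -0.5, -2.3]
gripper_width: 0.0489
```

```bash
python3 go.py 571.5 332 150 -10 28
```

```text
t 37.98 pos [571.1 132.9 154.7] yaw -9.97 w 48.9 F [-0.5 -0.5 -2.3]
turn rows 1 x [ 0.04 -0.13  0.03]  shift(after turn) rows 8 x [ -4.3 -24.5   0.6] mm total [ -34.2 -196.1    4.7]
```

Emit:
play_rows(
  targets=[
    [0.04,[-0.0043,-0.0245,0],[0,0,0]],
    [0.04,[-0.0043,-0.0245,0],[0,0,0]],
    [0.04,[-0.0043,-0.0245,0],[0,0,0]],
    [0.04,[-0.0043,-0.0245,0],[0,0,0]],
    [0.04,[-0.0043,-0.0245,0],[0,0,0]],
    [0.04,[-0.0043,-0.0245,0],[0,0,0]],
    [0.04,[-0.0043,-0.0245,0],[0,0,0]],
    [0.04,[-0.0043,-0.0245,0],[0,0,0]],
  ],
)

```text
t: 38.65
position: [0.5702, 0.3329, 0.1514]
orientation: [[0.985, -0.173, -0.003], [-0.173, -0.985, -0.003], [-0.003, 0.003, -1.0]]
contact_force: [-0.0, 0.5, -2.1]
gripper_width: 0.0493
```

Emit:
play_rows(
  targets=[
    [0.04,[0,0,0],[0,0,0]],
    [0.04,[0,0,0],[0,0,0]],
    [0.04,[0,0,0],[0,0,0]],
  ],
)

```text
t: 38.9
position: [0.5706, 0.3314, 0.1523]
orientation: [[0.985, -0.173, -0.002], [-0.173, -0.985, -0.002], [-0.002, 0.003, -1.0]]
contact_force: [0.7, -0.5, -2.4]
gripper_width: 0.0497
```

```bash
python3 go.py 571.5 332 30 -10 28;  python3 - <<'E'
from h import *
shot('pics/w20.png')
E
```

```text
t 38.9 pos [570.6 331.4 152.3] yaw -9.96 w 49.7 F [ 0.7 -0.5 -2.4]
turn rows 1 x [0.15 0.09 0.04]  shift(after turn) rows 5 x [ 0.2 -0.2 24.5] mm total [  0.8  -0.8 122.3]
```

View pics/w20.png

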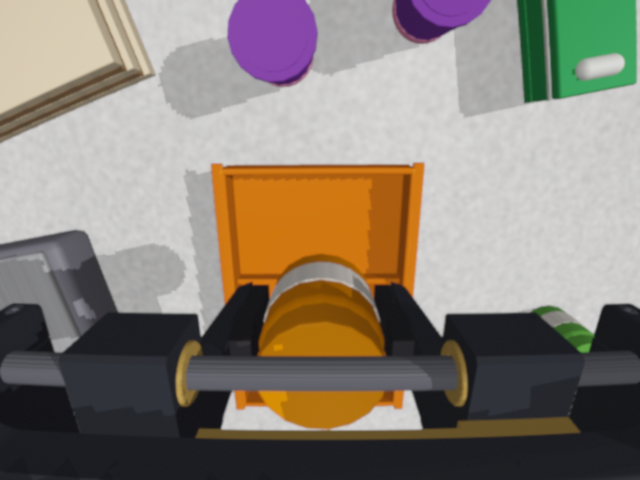

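Jar over the small bay, clear of the divider and walls. Lowering.

Emit:
play_rows(
  targets=[
    [0.04,[0.0008,-0.0008,0.02],[0.1,0,0]],
    [0.04,[0,0,0.025],[0,0,0]],
    [0.04,[0,0,0.025],[0,0,0]],
    [0.04,[0,0,0.02],[0,0,0]],
    [0.04,[0,0,0.015],[0,0,0]],
    [0.04,[0,0,0],[0,0,0]],
    [0.04,[0,0,0],[0,0,0]],
  ],
)

```text
t: 39.53
position: [0.5722, 0.3318, 0.0487]
orientation: [[0.985, -0.174, -0.0], [-0.174, -0.985, 0.0], [-0.0, -0.0, -1.0]]
contact_force: [0.2, 1.6, -1.8]
gripper_width: 0.0489
```

```bash
python3 go.py 571.5 332 30 -10 28
```

```text
t 39.53 pos [572.2 331.8  48.7] yaw -10.03 w 48.9 F [ 0.2  1.6 -1.8]
turn rows 1 x [-0.02  0.02 -0.03]  shift(after turn) rows 1 x [-0.7 -0.  18.7] mm total [-0.7 -0.  18.7]
```

Emit:
play_rows(
  targets=[
    [0.04,[0,0,0.008],[0,0,0]],
    [0.04,[0,0,0.006],[0,0,0]],
    [0.04,[0,0,0.003],[0,0,0]],
    [0.04,[0,0,0.001],[0,0,0]],
    [0.04,[0,0,0],[0,0,0]],
    [0.04,[0,0,0],[0,0,0]],
  ],
)

```text
t: 40.03
position: [0.5723, 0.3329, 0.0313]
orientation: [[0.985, -0.173, 0.002], [-0.173, -0.985, 0.001], [0.001, -0.001, -1.0]]
contact_force: [-0.4, 0.1, -2.4]
gripper_width: 0.0492
```

Emit:
play_rows(
  targets=[
    [0.04,[0,0,0.0007],[0,0,0]],
    [0.04,[0,0,0.0007],[0,0,0]],
    [0.04,[0,0,0],[0,0,0]],
    [0.04,[0,0,0],[0,0,0]],
  ],
)

```text
t: 40.37
position: [0.5722, 0.3328, 0.0297]
orientation: [[0.985, -0.173, 0.001], [-0.173, -0.985, 0.001], [0.001, -0.001, -1.0]]
contact_force: [0.2, 0.0, -2.7]
gripper_width: 0.0493
```

Emit:
play_rows(
  targets=[
    [0.04,[0,0,0.0007],[0,0,0]],
    [0.04,[0,0,0.0005],[0,0,0]],
    [0.04,[0,0,0],[0,0,0]],
    [0.04,[0,0,0],[0,0,0]],
  ],
)

```text
t: 40.7
position: [0.5723, 0.3328, 0.0287]
orientation: [[0.985, -0.173, 0.001], [-0.173, -0.985, 0.001], [0.001, -0.001, -1.0]]
contact_force: [-0.5, -0.0, -0.0]
gripper_width: 0.0494
```

Contact starting; release.

Emit:
play_rows(
  targets=[
    [0.04,[0,0,0.0003],[0,0,0]],
    [0.072,[0,0,0],[0,0,0]],
    [0.072,[0,0,0],[0,0,0]],
    [0.072,[0,0,0],[0,0,0]],
    [0.072,[0,0,0],[0,0,0]],
    [0.072,[0,0,-0.01],[0,0,0]],
    [0.072,[0,0,-0.03],[0,0,0]],
    [0.072,[0,0,-0.03],[0,0,0]],
  ],
)

```text
t: 41.37
position: [0.5716, 0.3325, 0.0986]
orientation: [[0.985, -0.173, -0.001], [-0.173, -0.985, 0.0], [-0.001, 0.0, -1.0]]
contact_force: [0.7, 0.1, 0.5]
gripper_width: 0.0722
```

Emit:
play_rows(
  targets=[
    [0.088,[0,0,-0.03],[0,0,0]],
    [0.088,[0,0,-0.03],[0,0,0]],
    [0.088,[0,0,-0.03],[0,0,0]],
    [0.088,[0,0,-0.03],[0,0,0]],
    [0.088,[0,0,0],[0,0,0]],
    [0.088,[0,0,0],[0,0,0]],
  ],
)

```text
t: 41.87
position: [0.5723, 0.3328, 0.2205]
orientation: [[0.985, -0.173, 0.005], [-0.173, -0.985, 0.002], [0.005, -0.003, -1.0]]
contact_force: [1.0, 0.0, -0.3]
gripper_width: 0.088
```

```bash
python3 - <<'E'
from h import *
shot('pics/w21.png')
for n in ("scene","top"):
    cv2.imwrite(f"pics/{n}21.png",capture(n)[:,:,::-1])
E
```

```text
(no output)
```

View pics/w21.png

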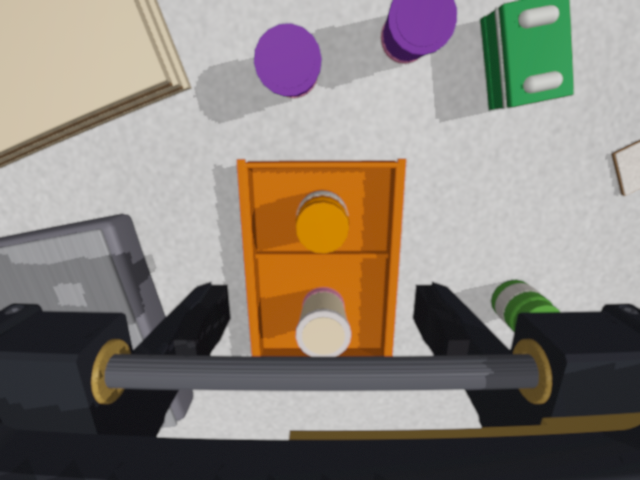

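View pics/scene21.png

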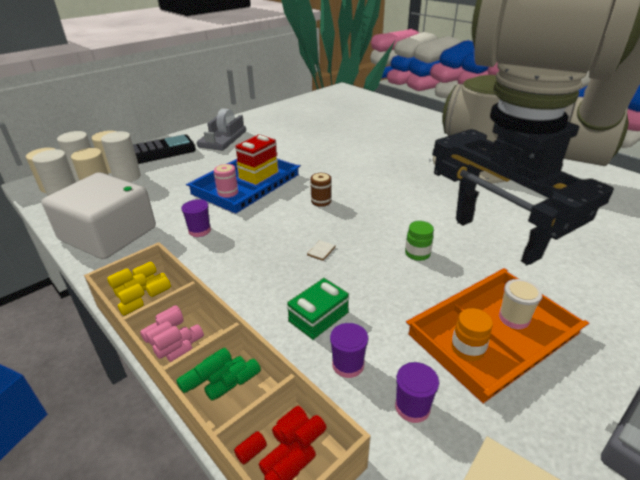

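View pics/top21.png

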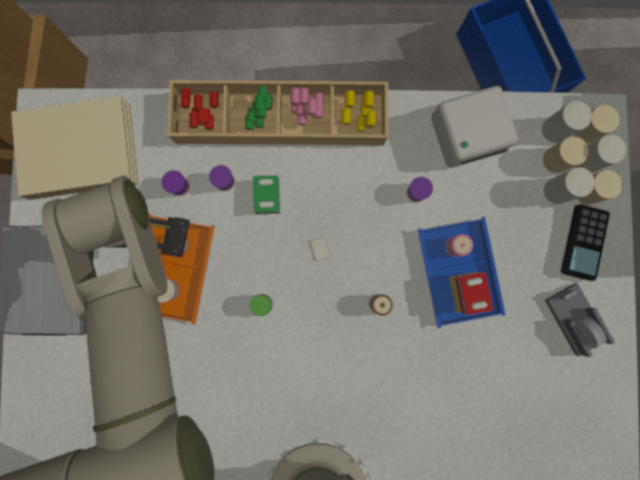

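Both baskets are filled as asked: the scene view shows the pink roll at (226,180), red on yellow at (257,160), the amber jar at (473,332) and the cup at (520,303). The green box, brown roll, green jar and purple cups have not moved. Handing in.

```bash
python3 -c "
from bench import *
print(finish_job())"
```

```text
the job is handed in; nothing more can be done
None
```

Both baskets are made up as asked, and I handed the job in at about 42 s of the 128 s allowed. I placed the items in the order given.

- **Blue basket:** the yellow box stands in the large bay with the red box locked on top. The red box slid over the lugs with no side force and met firm contact at 71.3 mm tool height; flush was worked out as 71.4 mm. The pink roll stands in the small bay.
- **Orange basket:** the cup stands in the large bay and the amber jar in the small bay.
- **Last checks:** pictures from the wrist, scene and top cameras show all five items upright and let go. The arm is clear of everything. The green box, brown roll, green jar and purple cups are where they started. The arm hid most of the orange basket in the top view, so I checked that one from the wrist and scene pictures only.
- **Forces:** the highest wrist force in the readouts after each move was about 7 N.
- **Disagreements:** the camera estimates differed by about 2–5 mm for the loose items and the baskets, well within the room in the bays. For the stack I repeated the pose at which the yellow box was released instead of relying on the camera estimate alone. No check failed.

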